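# Dig the handle stock out of the bench caddy and set it in the vise

## Robot

A 6-joint arm with a two-finger parallel gripper is mounted at the origin on the work surface. World frame = base frame: x ahead of the robot, y to its left, z up, the work surface at z = 0. Lengths are in m, angles in rad, forces in N, time in s.
With the tool pointing down it reaches from about 0.25 to 0.775 m from the base axis. Payload 4 kg.
Tool frame: the origin (TCP) lies midway between the tips of the shut fingers; the grasp point (between the pads) lies 19 mm behind it; z points along the fingers, y is the line along which they close (so a half turn about z gives the same grasp; the last joint's range is limited). The gripper opens to 94 mm and grips with 3 to 60 N. Pads are 16 mm wide; open, the fingers measure 119 mm over their backs; the gripper's body (75 mm by 177 mm) begins 78 mm behind the grasp point.
Start: joints at [1.078, 0.087, 1.371, -0, 1.684, -0.103], TCP at [0.209, 0.509, 0.206] pointing down, gripper open.
Joint ranges: [-3.1, 3.1], [-0.76, 2.03], [0.27, 2.55], [-1.08, 4.22], [0.17, 2.65], [-2.57, 2.57]. Speed limits (rad/s): [2.79, 2.79, 3.14, 3.14, 3.14, 3.14].

## Interface

Orientations are given as [roll, pitch, yaw] about the fixed x, y, z axes, in that order (R = Rz(yaw) Ry(pitch) Rx(roll)).
In Python, from bench import robot gives the robot as it stands.
- The arm moves only by the tool servo_tool, never from a script. Its argument "moves" is a list of rows, each a list of 5 numbers: the shift along the tool's x, y, z in units of 25 mm (1.0 is 25 mm), then the turn about the tool's z in units of 6 degrees (1.0 is 6 degrees), then the closure, from 0 (fully open) to 1 (shut). In form: [[dx, dy, dz, yaw, gripper], ...]. A call has 1 to 10 rows; each row is the pose to reach, as a shift and turn from the pose commanded when the call began, along the tool's axes at that moment; what a row does not reach only later rows make up. A row lasts 1/12 s, in which the tool goes at most 41.7 mm and 7.16 degrees, less where a joint would pass 70% of its speed; a pose out of reach is approached as far as the arm can. A call with a gripper value outside its range is refused whole. The fingers move at their own pace and stop on an object; the grip force is fixed at half the most. Time passes only in rows, so rows that repeat a pose let the fingers close. It gives the time, the measured TCP pose, the force, the opening and the grip force at its end, in the units of the state.
- robot.get_obs(): the state, without advancing time (a new reading comes with each control period).
- robot.snapshot(name): name is "scene" or "top" or "wrist"; returns a dict with "image" (384x512x3 uint8, blue, green, red), "fx", "fy", "cx", "cy" (pixels), "eye" and "orientation" of the camera in the world; the wrist camera has in their place "T_tool_cam" (4x4, takes a point from camera to tool coordinates, whose origin is the TCP and whose axes are the flange's). Camera axes: x right, y down, z forward; pixel columns grow to the right and rows downward; lengths in m; the calibration is good to about 2 mm. The wrist camera is an equidistant fisheye: a pixel r from the principal point sees the ray r / f radians off the axis. A picture is of the moment at which its call begins: read the wrist's pose just before it. There is no depth.
- robot.close_job(): hands the job in; it is judged then, once.
The state is a dict: "time": time; "joint_positions": joint angles; "qvel": joint speeds; "joint_torque": joint torques, N m; "tool_pos": TCP position; "ee_rot": TCP orientation; "wrist_force": force on the tool from outside, world axes, zero at the start; "wrist_torque": the same for the moment, N m; "width": finger opening in m; "finger_force": force on a finger pad.
Only numpy, scipy, OpenCV 4.12 (cv2) and the standard library are available. Lean on these libraries where they do the work, as an engineer would, in place of code of your own. Each camera call takes 0.05 s, during which the arm holds its last target. There are 200 camera calls.

## Task

Clear the glue bottle, the tin and the cork block out of the caddy and stand all three upright on the black mat; only then fetch the long bar of dark handle wood from behind them and set it down centred in the open jaws of the red vise, on edge, resting on the ledge between the jaws and lying along them. With the bar in the vise, put the bottle, tin and block back upright, each centred on the same round mark of the caddy where it stood at the start. Tip nothing over, and leave the screwdriver, the brush and the oil can alone.

Things in the scene. Friction and masses are not known exactly. Their poses are not given: they have to be found in the camera images.
- caddy: Fixed pale wooden caddy: board 140 (x) by 290 (y) by 10 mm, rims 8 mm above it at the back (+x) and sides, open in front (-x). Origin: centre of its underside; the board's top is at z = +10 mm. Three round marks (dark circles, 70 mm across, drawn) at x = -18, y = -88, 0, +88 mm in its frame; one thing stands on each. The wooden bar lies behind them along y, at about x = +30 mm.
- mat: Fixed flat black rubber mat, 250 (x) by 150 (y) by 4 mm, on one side of the bench (left or right, the vise is on the other). Origin: centre of its underside.
- vise: Fixed red bench vise, jaws open. Origin: centre of its underside, below the middle of the gap. Jaws face each other along its x, 42 mm apart, each 70 mm long (y) and 25 mm thick; jaw tops at z = 71 mm. The ledge between them, on which work rests, is at z = 55 mm and 44 mm wide (y). Base 130 by 75 mm; the screw with cross bar reaches x = -90 mm at z = 46 mm.
- stock: Loose bar of dark handle wood, 24 (x) by 200 (y, long axis) by 40 mm (z), about 0.14 kg, lying on edge in the caddy. Origin: centre of its underside. Its front face is only 4 to 18 mm behind the bottle, tin and block.
- glue: Loose, closed white plastic glue bottle, upright: straight body 42 mm in diameter up to 74 mm, then a shoulder and a thin nozzle, 112 mm high in all, about 0.09 kg. Origin: centre of its underside.
- tin: Loose round metal tin with a lid, upright: 50 mm in diameter, lid 52 mm, 44 mm high, about 0.13 kg. Origin: centre of its underside.
- cork: Loose cork sanding block, 44 (x) by 50 (y) by 38 mm (z), about 0.06 kg. Origin: centre of its underside.
- driver: Bystander: screwdriver lying on the bench between the robot and the caddy. Origin: on its underside. Leave alone.
- brush: Bystander: wooden-handled bench brush, 170 mm long, lying beyond the caddy. Origin: on its underside. Leave alone.
- oil: Bystander: steel oil can, 54 mm in diameter, 85 mm high, standing beyond the caddy on the left. Origin: centre of its underside. Leave alone.

How it is judged:
By the outcome, as a careful person would: the job done as asked, in the order asked, and still so for the second after the job is handed in, with the robot touching nothing.
It also fails if it takes over 134 s, if anything falls off the work surface, if the arm or the gripper's body presses on something with over 40 N, if the wrist force passes 120 N, or if a joint passes its speed limit or range.

## Working session

There is one attempt and no reset: what is moved stays moved. The work goes in short steps, Python scripts to look and compute and a tool call to move; the robot and the scene stay as the last step left them, time stands still between calls to the robot, and variables do not carry over. Pictures are saved under pics/ and viewed, at most 14 in all, crops included, and the job is handed in when it is done.

Besides the shell and the picture viewer there is one more tool, called after "Emit:" as a command line: name --pt "numbers of a row" for each row, then --argument value for the rest. servo_tool: Moves the arm, as the interface text tells. Its arguments: {"type":"object","properties":{"moves":{"type":"array"}},"required":["moves"]}

```bash
mkdir -p pics; ls; python3 - <<'E'
from bench import robot
import cv2,pickle
o=robot.get_obs();print({k:o[k] for k in('time','tool_pos','ee_rot','width')})
d={}
for n in('scene','top','wrist'):
    s=robot.snapshot(n);d[n]=s;cv2.imwrite(f'pics/{n}0.png',cv2.resize(s['image'],(768,576),interpolation=cv2.INTER_CUBIC))
    print(n,{k:v for k,v in s.items() if k!='image'})
pickle.dump((o,d),open('s0.pkl','wb'))
E
```

```text
pics
{'time': 0.0, 'tool_pos': array([0.20874897, 0.50826371, 0.20432982]), 'ee_rot': array([-3.13942417e+00, -1.81539854e-04,  2.75180782e+00]), 'width': 0.09413529047658058}
scene {'fx': 410.9241639078268, 'fy': 410.9241639078268, 'cx': 253.88021985815257, 'cy': 195.43189493675942, 'eye': array([0.92178744, 0.42145683, 0.91042814]), 'orientation': array([-2.60160539, -0.00367907,  2.51182601])}
top {'fx': 464.20959464677844, 'fy': 464.20959464677844, 'cx': 263.7109113715127, 'cy': 193.96990457731715, 'eye': array([0.38762722, 0.00239871, 1.37212077]), 'orientation': array([-2.97320391, -0.01362519, -1.56665606])}
wrist {'fx': 297.3186396354542, 'fy': 297.3186396354542, 'cx': 251.49565922686122, 'cy': 189.58043244488013, 'T_tool_cam': array([[-8.00622950e-04, -9.68523157e-01, -2.48922184e-01,
         7.23880677e-02],
       [ 9.99999678e-01, -7.89703827e-04, -1.43724630e-04,
         1.63056977e-03],
       [-5.73741693e-05, -2.48922219e-01,  9.68523477e-01,
        -1.78384532e-01],
       [ 0.00000000e+00,  0.00000000e+00,  0.00000000e+00,
         1.00000000e+00]])}
```

View pics/scene0.png

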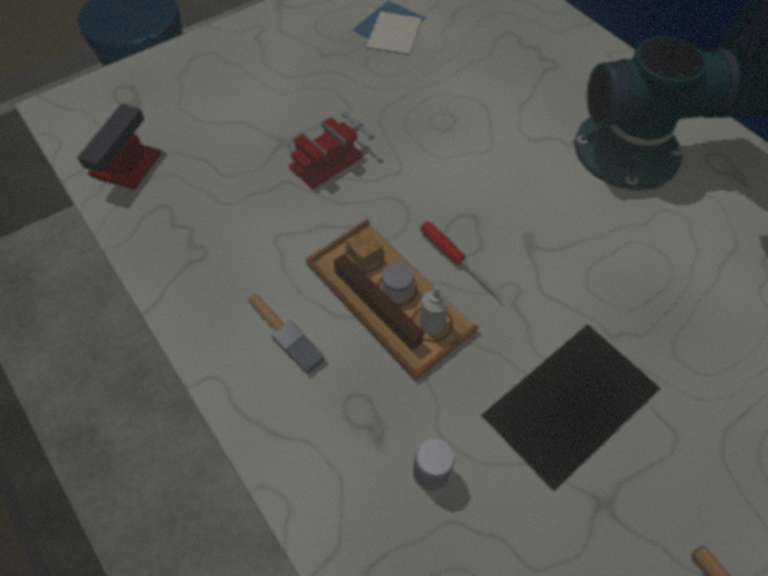

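View pics/top0.png

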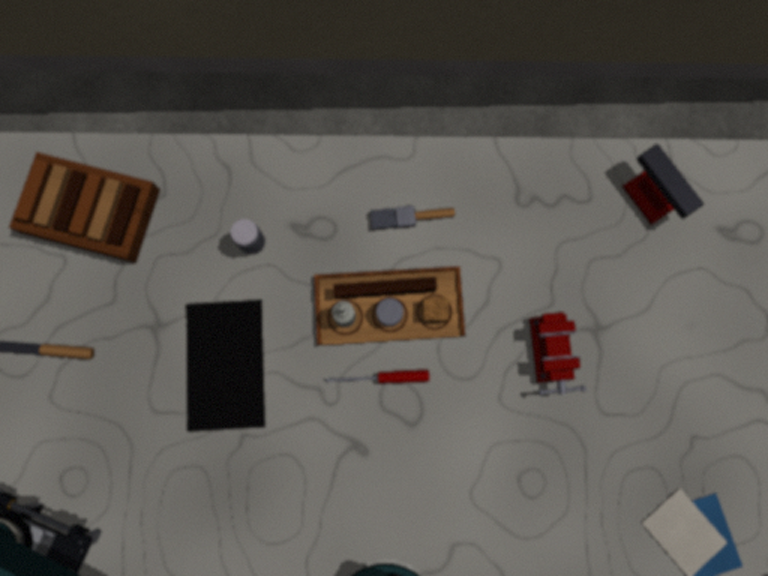

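The scene picture shows the caddy at the centre (scaled px 390,300), holding the cork (365,248), tin (398,282), glue (434,312) and the bar behind them. The vise is at (325,150) and the mat at (570,405). The top picture shows the caddy at (389,306), with the glue at (343,314), tin (390,313), cork (434,309), bar (385,288), mat (226,365) and vise (555,347).

```bash
cat > h.py <<'E'
import numpy as np, cv2, pickle
from scipy.spatial.transform import Rotation as R
from scipy.optimize import least_squares
def cam(s,o=None):
    "camera pose in world: R, eye"
    if 'eye' in s: return R.from_euler('xyz',s['orientation']).as_matrix(), s['eye']
    T=s['T_tool_cam'];Rt=R.from_euler('xyz',o['ee_rot']).as_matrix()
    return Rt@T[:3,:3], o['tool_pos']+Rt@T[:3,3]
def ray(s,uv,o=None):
    Rc,e=cam(s,o); x=(np.array(uv,float)-[s['cx'],s['cy']])/s['fx']
    if 'eye' in s: d=np.r_[x,1]
    else:
        r=np.linalg.norm(x); d=np.r_[x*np.sinc(r/np.pi),np.cos(r)]
    return e,Rc@d
def onz(s,uv,z,o=None):
    e,d=ray(s,uv,o); return e+d*(z-e[2])/d[2]
def proj(s,P,o=None):
    Rc,e=cam(s,o); p=(np.atleast_2d(P)-e)@Rc
    if 'eye' in s: q=p[:,:2]/p[:,2:]
    else:
        n=np.linalg.norm(p[:,:2],axis=1,keepdims=True); q=p[:,:2]/n*np.arctan2(n,p[:,2:])
    return q*s['fx']+[s['cx'],s['cy']]
def pose(P,x,y,yaw):
    c,s=np.cos(yaw),np.sin(yaw);P=np.atleast_2d(P).astype(float)
    return np.c_[x+c*P[:,0]-s*P[:,1],y+s*P[:,0]+c*P[:,1],P[:,2]]
E
python3 - <<'E'
from h import *
o,d=pickle.load(open('s0.pkl','rb'))
np.set_printoptions(precision=4,suppress=True)
for n,uv,z in[('caddy FL',(316,346),.018),('caddy FR',(465,335),.018),('BR',(460,267),.018),('BL',(314,276),.018),('glue',(343,310),.122),('tin',(390,313),.054),('cork',(434,309),.048),('barL',(334,289),.05),('barR',(435,286),.05),
 ('mat',(187,303),.004),('mat',(261,300),.004),('mat',(265,427),.004),('mat',(188,431),.004),('viseback',(557,322),.071),('visefront',(560,365),.071),('ledge',(558,345),.055),('screw',(553,391),.046)]:
    print(n,onz(d['top'],np.array(uv)/1.5-.17,z))
E
```

```text
caddy FL [0.5089 0.1396 0.018 ]
caddy FR [ 0.532  -0.1507  0.018 ]
BR [ 0.6675 -0.1424  0.018 ]
BL [0.6474 0.1468 0.018 ]
glue [0.5651 0.0818 0.122 ]
tin [ 0.5695 -0.0037  0.054 ]
cork [ 0.5786 -0.0882  0.048 ]
barL [0.616  0.1043 0.05  ]
barR [ 0.6232 -0.0903  0.05  ]
mat [0.594 0.398 0.004]
mat [0.6009 0.2521 0.004 ]
mat [0.3536 0.2354 0.004 ]
mat [0.3455 0.3826 0.004 ]
viseback [ 0.5519 -0.3189  0.071 ]
visefront [ 0.4711 -0.3217  0.071 ]
ledge [ 0.5099 -0.3232  0.055 ]
screw [ 0.4236 -0.3129  0.046 ]
```

Emit:
servo_tool --pt "-18.5 -12.2 -0.8 -4.4 0" --pt "-18.5 -12.2 -0.8 -4.4 0" --pt "-18.5 -12.2 -0.8 -4.4 0" --pt "-18.5 -12.2 -0.8 -4.4 0" --pt "-18.5 -12.2 -0.8 -4.4 0" --pt "-18.5 -12.2 -0.8 -4.4 0" --pt "-18.5 -12.2 -0.8 -4.4 0" --pt "-18.5 -12.2 -0.8 -4.4 0" --pt "-18.5 -12.2 -0.8 -4.4 0" --pt "-18.5 -12.2 -0.8 -4.4 0"

```text
time: 0.98
tool_pos: [0.4364, 0.1741, 0.22]
ee_rot: [3.141, 0.0, -3.071]
wrist_force: [1.1, 0.5, 0.5]
width: 0.0936
finger_force: 0.0
```

```bash
cat >> h.py <<'E'
def go(x,y,z,yaw,o=None):
    "print the move [dx,dy,dz,turn] in tool units to a world pose (tool down)"
    from bench import robot
    o=o or robot.get_obs();r=o['ee_rot'];p=o['tool_pos']
    d=R.from_euler('xyz',r).as_matrix().T@(np.array([x,y,z])-p)/.025
    t=-np.rad2deg((yaw-r[2]+np.pi)%(2*np.pi)-np.pi)/6
    print('t %.2f'%o['time'],'pos',p.round(4),'rpy',r.round(4),'w %.4f'%o['width'],'F',np.round(o['wrist_force'],1),'| move',d.round(2),round(t,2),'rows %.1f'%max(np.linalg.norm(d)*.6,abs(t)*6/7.16))
E
python3 -c "
from h import *;go(.52,.05,.225,3.21)"
```

```text
t 0.98 pos [0.4364 0.1741 0.22  ] rpy [ 3.1413e+00  1.0000e-04 -3.0705e+00] w 0.0936 F [1.1 0.5 0.5] | move [-2.98 -5.19 -0.2 ] 0.03 rows 3.6
```

Emit:
servo_tool --pt "-3.0 -5.2 -0.2 0 0" --pt "-3.0 -5.2 -0.2 0 0" --pt "-3.0 -5.2 -0.2 0 0" --pt "-3.0 -5.2 -0.2 0 0" --pt "-3.0 -5.2 -0.2 0 0" --pt "-3.0 -5.2 -0.2 0 0" --pt "-3.0 -5.2 -0.2 0 0"

```text
time: 1.57
tool_pos: [0.5194, 0.0522, 0.2247]
ee_rot: [3.141, -0.001, -3.07]
wrist_force: [0.1, 0.4, -1.0]
width: 0.0937
finger_force: 0.0
```

```bash
cat >> h.py <<'E'
def snap(name,f):
    from bench import robot
    o=robot.get_obs();s=robot.snapshot(name);pickle.dump((o,s),open(f+'.pkl','wb'));return o,s
E
python3 -c "
from h import *;go(.52,-.05,.225,3.21)
o,s=snap('wrist','w1');cv2.imwrite('pics/w1.png',cv2.resize(s['image'],(800,600),interpolation=cv2.INTER_CUBIC))"
```

```text
t 1.57 pos [0.5194 0.0522 0.2247] rpy [ 3.1407e+00 -1.1000e-03 -3.0704e+00] w 0.0937 F [ 0.1  0.4 -1. ] | move [ 0.27 -4.08 -0.02] 0.03 rows 2.5
```

View pics/w1.png

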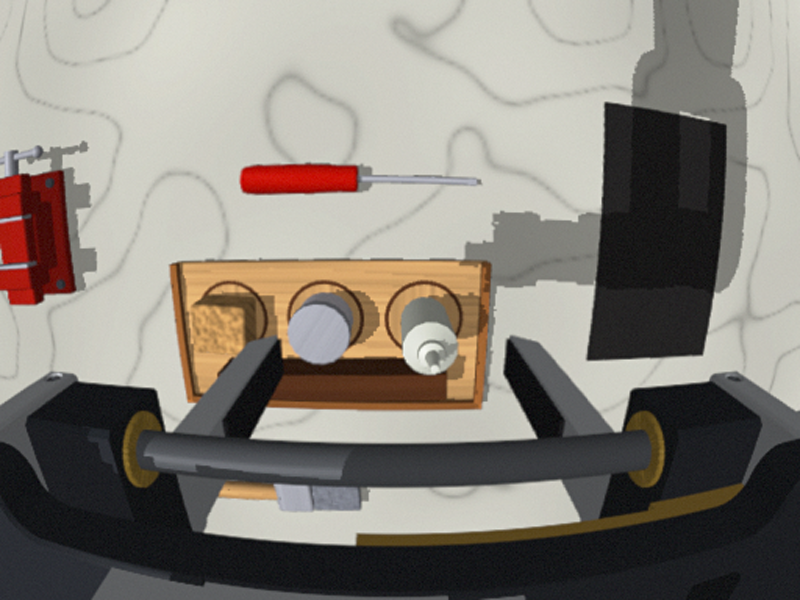

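Emit:
servo_tool --pt "0 -4 0 0 0.25" --pt "0 -4 0 0 0.25" --pt "0 -4 0 0 0.25" --pt "0 -4 0 0 0.25" --pt "0 -4 0 0 0.25" --pt "0 -4 0 0 0.25"

```text
time: 2.12
tool_pos: [0.5268, -0.0463, 0.2253]
ee_rot: [3.141, 0.0, -3.069]
wrist_force: [-0.2, -0.3, 0.0]
width: 0.0703
finger_force: 0.0
```

```bash
python3 -c "
from h import *;go(.52,-.05,.225,3.21)
o,s=snap('wrist','w2');cv2.imwrite('pics/w2.png',cv2.resize(s['image'],(800,600),interpolation=cv2.INTER_CUBIC))"
```

```text
t 2.12 pos [ 0.5268 -0.0463  0.2253] rpy [ 3.1407e+00  4.0000e-04 -3.0685e+00] w 0.0703 F [-0.2 -0.3  0. ] | move [ 0.28 -0.13  0.01] 0.04 rows 0.2
```

View pics/w2.png

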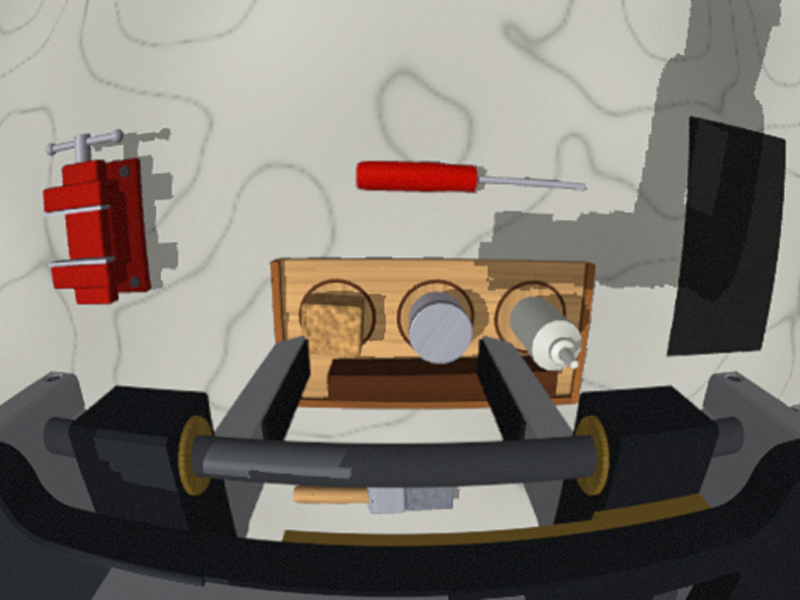

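The two wrist pictures show the caddy with the marks, tin lid (w1 319,331; w2 441,332), glue shoulder (w1 430,348; w2 557,346), cork (w1 222,325; w2 333,328) and the vise (w2 85,235). The next picture is a zoom of both, plus a view over the vise.

Emit:
servo_tool --pt "0.5 -8 0 0 0.25" --pt "0.5 -8 0 0 0.25" --pt "0.5 -8 0 0 0.25" --pt "0.5 -8 0 0 0.25" --pt "0.5 -8 0 0 0.25" --pt "0.5 -8 0 0 0.25" --pt "0.5 -8 0 0 0.25" --pt "0.5 -8 0 0 0.25"

```text
time: 2.83
tool_pos: [0.5291, -0.2468, 0.225]
ee_rot: [3.141, 0.0, -3.069]
wrist_force: [1.2, 0.5, -0.0]
width: 0.0706
finger_force: 0.0
```

```bash
python3 -c "
from h import *
o3,s3=snap('wrist','w3');go(.52,-.05,.225,3.21)
A=[]
for f,(x,y) in(('w1',(108,160)),('w2',(170,160))):
    s=pickle.load(open(f+'.pkl','rb'))[1];A.append(cv2.resize(s['image'][y:y+105,x:x+225],None,fx=2.85,fy=2.85,interpolation=cv2.INTER_CUBIC))
cv2.imwrite('pics/z12.png',np.vstack(A))
cv2.imwrite('pics/w3.png',cv2.resize(s3['image'],(800,600),interpolation=cv2.INTER_CUBIC))"
```

```text
t 2.88 pos [ 0.5292 -0.2465  0.2252] rpy [ 3.1408e+00  4.0000e-04 -3.0681e+00] w 0.0707 F [ 0.1  0.3 -0.6] | move [-0.21  7.86  0.01] 0.05 rows 4.7
```

View pics/z12.png

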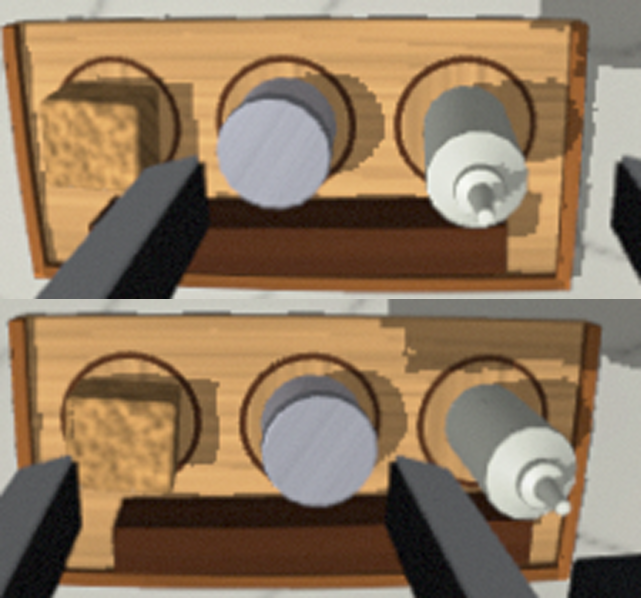

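View pics/w3.png

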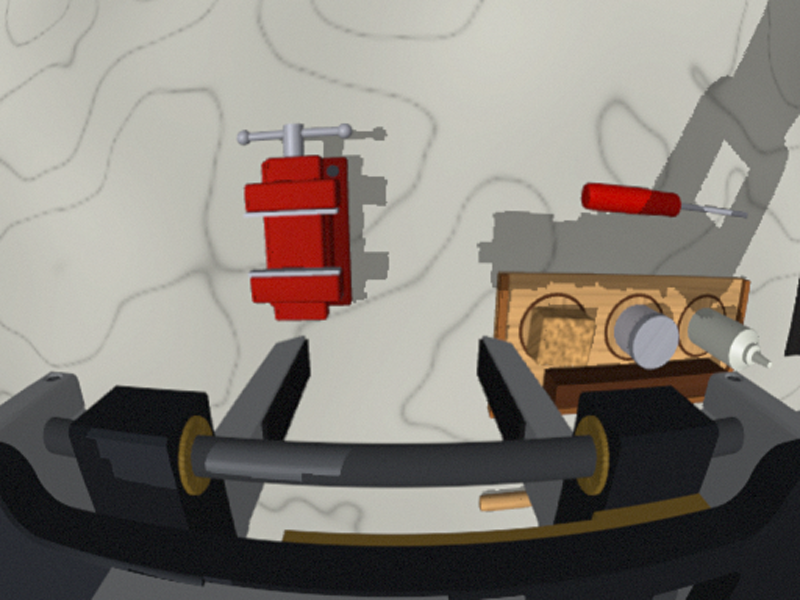

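The zoom shows the tin lid centred at (274,152) in the upper crop and (320,449) in the lower one. The glue shoulder is at (476,179) and (531,472), and the cork top corners are (43,97)–(138,190) and (68,395)–(173,492). In w3 the vise jaws' inner edges run at rows 212 and 271, columns 246–340.

```bash
cat > fit.py <<'E'
from h import *
from scipy.ndimage import map_coordinates as mc
L=lambda f:pickle.load(open(f+'.pkl','rb'))
W=[L('w1'),L('w2'),L('w3')]
def tri(obs):
    "least-squares crossing of rays [(view,uv native)]"
    A=np.zeros((3,3));b=np.zeros(3);rs=[]
    for i,uv in obs:
        e,d=ray(W[i][1],uv,W[i][0]);d/=np.linalg.norm(d);M=np.eye(3)-np.outer(d,d);A+=M;b+=M@e;rs.append((M,e))
    p=np.linalg.solve(A,b);return p,[np.linalg.norm(M@(p-e))*1e3 for M,e in rs]
z1=lambda u,v:(0,(108+(u+.5)/2.85-.5,160+(v+.5)/2.85-.5))
z2=lambda u,v:(1,(170+(u+.5)/2.85-.5,160+(v-299+.5)/2.85-.5))
w=lambda i:lambda u,v:(i-1,((u+.5)/1.5625-.5,(v+.5)/1.5625-.5))
w1,w2,w3=w(1),w(2),w(3)
E
python3 - <<'E'
from fit import *
np.set_printoptions(precision=4,suppress=True)
th=np.deg2rad(np.arange(100,261,4)) # front arc (towards -x)
def rings(p,z=.01,r=.035):
    return pose(np.vstack([np.c_[-.018+r*np.cos(th),y+r*np.sin(th),0*th+z] for y in(-.088,0,.088)]),*p)
imgs=[cv2.GaussianBlur(s['image'],(0,0),1.2).astype(float).sum(2) for o,s in W]
def cost(p,views=(0,1)):
    P=rings(p);c=0
    for i in views:
        q=proj(W[i][1],P,W[i][0]);c+=mc(imgs[i],[q[:,1],q[:,0]],order=1).mean()
    return c
from scipy.optimize import minimize,brute
for V in((0,1),(0,),(1,),(2,)):
    p=min((np.array([x,y,a]) for x in np.arange(.575,.605,.002) for y in np.arange(-.015,.015,.002) for a in np.arange(.03,.11,.01)),key=lambda p:cost(p,V))
    r=minimize(cost,p,(V,),method='Nelder-Mead',options=dict(initial_simplex=p+np.vstack([np.zeros(3),np.diag([.002,.002,.01])])))
    print('caddy',V,r.x,r.fun)
    if V==(0,1):c=r.x;np.save('caddy.npy',c)
print('marks',pose([[-.018,y,.01] for y in(.088,0,-.088)],*c))
print('tin',*tri([z1(274.5,152.5),z2(320,449)]))
print('glue shoulder',*tri([z1(476.5,179),z2(531,472)]))
for n,a,b in(('TL',(43,97),(68,395)),('TR',(140,98),(178,395)),('BR',(138,190),(173,492)),('BL',(46,187),(78,487))):print('cork',n,*tri([z1(*a),z2(*b)]))
print('bar FL/BL/BR top', onz(*[W[1][1],z2(116,527)[1]],.05,W[1][0]),onz(W[1][1],z2(115,570)[1],.05,W[1][0]),onz(W[0][1],z1(507,273)[1],.05,W[0][0]))
for n,a,b in(('fL',(246,213),(47,212)),('fR',(338,211),(108,206)),('bL',(251,270),(50,264)),('bR',(340,270),(108,260))):print('vise',n,*tri([w3(*a),w2(*b)]),onz(W[2][1],w3(*a)[1],.071,W[2][0]))
E
```

```text
caddy (0, 1) [ 0.5931 -0.0019  0.0677] 527.8938331642928
caddy (0,) [ 0.5931 -0.002   0.0668] 279.051666008374
caddy (1,) [ 0.5931 -0.0019  0.0686] 248.76108201542726
caddy (2,) [ 0.593  -0.0018  0.0682] 268.3245453760366
marks [[ 0.5692  0.0846  0.01  ]
 [ 0.5752 -0.0032  0.01  ]
 [ 0.5811 -0.091   0.01  ]]
tin [ 0.5732 -0.0026  0.0492] [np.float64(0.21999453357969803), np.float64(0.2199945335796049)]
glue shoulder [0.5668 0.0843 0.0826] [np.float64(0.16647750324275976), np.float64(0.1664775032426308)]
cork TL [ 0.5579 -0.1163  0.0427] [np.float64(0.12649359311766592), np.float64(0.12649359311751168)]
cork TR [ 0.5546 -0.067   0.0427] [np.float64(0.08947771263119153), np.float64(0.08947771263117793)]
cork BR [ 0.5969 -0.0665  0.0511] [np.float64(0.35865817594963334), np.float64(0.3586581759496814)]
cork BL [ 0.5932 -0.1071  0.0653] [np.float64(0.47447093800695644), np.float64(0.47447093800689155)]
bar FL/BL/BR top [ 0.6171 -0.0918  0.05  ] [ 0.6394 -0.0918  0.05  ] [0.6252 0.1068 0.05  ]
vise fL [ 0.4874 -0.3597  0.0623] [np.float64(0.537983752140092), np.float64(0.5379837521401353)] [ 0.4872 -0.357   0.071 ]
vise fR [ 0.483  -0.2896  0.058 ] [np.float64(0.5775084662947712), np.float64(0.5775084662948639)] [ 0.4826 -0.2881  0.071 ]
vise bL [ 0.5318 -0.3529  0.069 ] [np.float64(1.3474626880695286), np.float64(1.3474626880695282)] [ 0.53   -0.3523  0.071 ]
vise bR [ 0.5268 -0.2848  0.0672] [np.float64(0.35992495899886096), np.float64(0.3599249589988565)] [ 0.5256 -0.2844  0.071 ]
```

```bash
python3 - <<'E'
from fit import *
np.set_printoptions(precision=4,suppress=True)
f=lambda q,z:onz(W[q[0]][1],q[1],z,W[q[0]][0])
print('tin',f(z1(274.5,152.5),.054),f(z2(320,449),.054))
print('glue',f(z1(476.5,179),.084),f(z2(531,472),.084))
for a in((43,97),(140,98),(138,190),(46,187)):print('c1',f(z1(*a),.048))
for a in((68,395),(178,395),(173,492),(78,487)):print('c2',f(z2(*a),.048))
for a in((604,103),(727,125),(702,355),(587,360)):print('mat',f(w1(*a),.004))
go(.567,.0845,.17,-3.0736)
E
```

```text
tin [ 0.5717 -0.0019  0.054 ] [ 0.5713 -0.0033  0.054 ]
glue [0.5665 0.0841 0.084 ] [0.5662 0.0836 0.084 ]
c1 [ 0.5562 -0.1139  0.048 ]
c1 [ 0.5531 -0.0653  0.048 ]
c1 [ 0.5978 -0.0674  0.048 ]
c1 [ 0.6011 -0.1151  0.048 ]
c2 [ 0.5566 -0.1153  0.048 ]
c2 [ 0.553  -0.0667  0.048 ]
c2 [ 0.5985 -0.0666  0.048 ]
c2 [ 0.5997 -0.11    0.048 ]
mat [0.3555 0.2344 0.004 ]
mat [0.3451 0.3843 0.004 ]
mat [0.5922 0.3982 0.004 ]
mat [0.601  0.2513 0.004 ]
t 2.88 pos [ 0.5292 -0.2465  0.2252] rpy [ 3.1408  0.0004 -3.0681] w 0.0707 F [ 0.1  0.3 -0.6] | move [-2.48 13.09  2.22] 0.05 rows 8.1
```

Emit:
servo_tool --pt "-2.5 13.1 2.2 0 0.27" --pt "-2.5 13.1 2.2 0 0.27" --pt "-2.5 13.1 2.2 0 0.27" --pt "-2.5 13.1 2.2 0 0.27" --pt "-2.5 13.1 2.2 0 0.27" --pt "-2.5 13.1 2.2 0 0.27" --pt "-2.5 13.1 2.2 0 0.27" --pt "-2.5 13.1 2.2 0 0.27" --pt "-2.5 13.1 2.2 0 0.27" --pt "-2.5 13.1 2.2 0 0.27"

```text
time: 3.72
tool_pos: [0.5667, 0.0869, 0.1697]
ee_rot: [3.141, -0.001, -3.063]
wrist_force: [-0.4, -0.6, -0.1]
width: 0.0686
finger_force: 0.0
```

```bash
python3 -c "
from h import *;go(.567,.0842,.042,-3.0736)"
```

```text
t 3.72 pos [0.5667 0.0869 0.1697] rpy [ 3.1412e+00 -9.0000e-04 -3.0631e+00] w 0.0686 F [-0.4 -0.6 -0.1] | move [-0.01 -0.11  5.11] 0.1 rows 3.1
```

Emit:
servo_tool --pt "0 -0.1 1.4 0 0.27" --pt "0 -0.1 2.8 0 0.27" --pt "0 -0.1 4.2 0 0.27" --pt "0 -0.1 5.1 0 0.27" --pt "0 -0.1 5.1 0 0.27" --pt "0 -0.1 5.1 0 0.27" --pt "0 -0.1 5.1 0 1" --pt "0 -0.1 5.1 0 1" --pt "0 -0.1 5.1 0 1" --pt "0 -0.1 5.1 0 1"

```text
time: 4.55
tool_pos: [0.5694, 0.0803, 0.0447]
ee_rot: [3.141, 0.004, -3.071]
wrist_force: [0.7, 2.2, -0.0]
width: 0.0453
finger_force: 0.7
```

Emit:
servo_tool --pt "0 0 0 0 1" --pt "0 0 0 0 1" --pt "0 0 0 0 1"

```text
time: 4.8
tool_pos: [0.5691, 0.0806, 0.0443]
ee_rot: [3.141, 0.003, -3.07]
wrist_force: [-1.1, 1.9, 5.1]
width: 0.0412
finger_force: 30.0
```

```bash
python3 -c "
from h import *;go(.558,.3215,.15,-3.0786)"
```

```text
t 4.80 pos [0.5691 0.0806 0.0443] rpy [ 3.1409e+00  3.0000e-03 -3.0704e+00] w 0.0412 F [-1.1  1.9  5.1] | move [-0.25  9.65 -4.22] 0.08 rows 6.3
```

Emit:
servo_tool --pt "0 0 -1 0 1" --pt "0 0 -2.4 0 1" --pt "0 0 -3.8 0 1" --pt "-0.2 1.2 -4.2 0 1" --pt "-0.2 2.6 -4.2 0 1" --pt "-0.2 4.1 -4.2 0 1" --pt "-0.2 5.6 -4.2 0 1" --pt "-0.2 7.1 -4.2 0 1" --pt "-0.2 8.6 -4.2 0 1" --pt "-0.2 9.6 -4.2 0 1"

```text
time: 5.63
tool_pos: [0.5548, 0.3229, 0.1465]
ee_rot: [3.141, -0.001, -3.068]
wrist_force: [0.4, -1.3, -1.3]
width: 0.0411
finger_force: 30.0
```

```bash
python3 -c "
from h import *;go(.558,.3215,.0393,-3.0786)"
```

```text
t 5.63 pos [0.5548 0.3229 0.1465] rpy [ 3.1414e+00 -1.5000e-03 -3.0685e+00] w 0.0411 F [ 0.4 -1.3 -1.3] | move [-0.13 -0.06  4.29] 0.1 rows 2.6
```

Emit:
servo_tool --pt "-0.1 -0.1 1 0 1" --pt "-0.1 -0.1 2.2 0 1" --pt "-0.1 -0.1 3.2 0 1" --pt "-0.1 -0.1 3.8 0 1" --pt "-0.1 -0.1 4.1 0 1" --pt "-0.1 -0.1 4.25 0 1" --pt "-0.1 -0.1 4.25 0 1" --pt "-0.1 -0.1 4.25 0 1"

```text
time: 6.3
tool_pos: [0.5595, 0.3177, 0.0425]
ee_rot: [3.141, 0.002, -3.071]
wrist_force: [-0.2, -0.0, -0.9]
width: 0.0414
finger_force: 30.0
```

```bash
python3 -c "
from h import *;go(.558,.3215,.0393,-3.0786)"
```

```text
t 6.30 pos [0.5595 0.3177 0.0425] rpy [ 3.1410e+00  1.9000e-03 -3.0708e+00] w 0.0414 F [-0.2 -0.  -0.9] | move [0.05 0.15 0.13] 0.07 rows 0.1
```

Emit:
servo_tool --pt "0 0.1 0.1 0 1" --pt "0 0.1 0.1 0 1" --pt "0 0.1 0.1 0 1"

```text
time: 6.55
tool_pos: [0.559, 0.3204, 0.0399]
ee_rot: [3.141, 0.002, -3.07]
wrist_force: [-0.5, -0.2, -1.0]
width: 0.0415
finger_force: 30.0
```

Emit:
servo_tool --pt "0 0 0.05 0 1" --pt "0 0 0.05 0 1"

```text
time: 6.72
tool_pos: [0.559, 0.3203, 0.0384]
ee_rot: [3.141, 0.002, -3.071]
wrist_force: [0.3, 0.5, 0.9]
width: 0.0417
finger_force: 30.0
```

Emit:
servo_tool --pt "0 0 0 0 0.28" --pt "0 0 0 0 0.28" --pt "0 0 0 0 0.28" --pt "0 0 -0.8 0 0.28" --pt "0 0 -2.2 0 0.28" --pt "0 0 -3.6 0 0.28" --pt "0 0 -5 0 0.28" --pt "0 0 -5.4 0 0.28" --pt "0 0 -5.4 0 0.28"

```text
time: 7.47
tool_pos: [0.5606, 0.321, 0.1779]
ee_rot: [3.138, 0.009, -3.071]
wrist_force: [-0.6, 0.5, 0.3]
width: 0.0679
finger_force: 0.0
```

```bash
python3 -c "
from h import *;go(.5735,-.0028,.12,-3.0736)"
```

```text
t 7.47 pos [0.5606 0.321  0.1779] rpy [ 3.1382  0.009  -3.0706] w 0.0679 F [-0.6  0.5  0.3] | move [  0.43 -12.96   2.27] 0.03 rows 7.9
```

Emit:
servo_tool --pt "0.4 -13 2.2 0 0.28" --pt "0.4 -13 2.2 0 0.28" --pt "0.4 -13 2.2 0 0.28" --pt "0.4 -13 2.2 0 0.28" --pt "0.4 -13 2.2 0 0.28" --pt "0.4 -13 2.2 0 0.28" --pt "0.4 -13 2.2 0 0.28" --pt "0.4 -13 2.2 0 0.28" --pt "0.4 -13 2.2 0 0.28" --pt "0.4 -13 2.2 0 0.28"

```text
time: 8.3
tool_pos: [0.5698, -0.0065, 0.1142]
ee_rot: [3.14, -0.005, -3.075]
wrist_force: [0.1, -0.1, 0.4]
width: 0.0675
finger_force: 0.0
```

```bash
python3 -c "
from h import *;go(.5725,-.0028,.025,-3.0736)"
```

```text
t 8.30 pos [ 0.5698 -0.0065  0.1142] rpy [ 3.1401 -0.0055 -3.0748] w 0.0675 F [ 0.1 -0.1  0.4] | move [-0.14  0.14  3.57] -0.01 rows 2.1
```

Emit:
servo_tool --pt "-0.1 0.1 0 0 0.28" --pt "-0.1 0.1 1 0 0.28" --pt "-0.1 0.1 2 0 0.28" --pt "-0.1 0.1 3 0 0.28" --pt "-0.1 0.1 3.5 0 0.28" --pt "-0.1 0.1 3.5 0 0.28" --pt "-0.1 0.1 3.5 0 0.28" --pt "-0.1 0.1 3.5 0 1" --pt "-0.1 0.1 3.5 0 1" --pt "-0.1 0.1 3.5 0 1"

```text
time: 9.13
tool_pos: [0.5754, -0.0025, 0.0322]
ee_rot: [-3.14, 0.004, -3.07]
wrist_force: [-0.0, 1.3, 2.8]
width: 0.0517
finger_force: 30.3
```

Emit:
servo_tool --pt "0 0 0 0 1" --pt "0 0 0 0 1" --pt "0 0 0 0 1"

```text
time: 9.38
tool_pos: [0.5755, -0.0025, 0.0322]
ee_rot: [-3.141, 0.004, -3.071]
wrist_force: [-0.0, -0.3, 5.4]
width: 0.0511
finger_force: 30.0
```

```bash
python3 -c "
from h import *;go(.4735,.3165,.10,-3.0786)"
```

```text
t 9.38 pos [ 0.5755 -0.0025  0.0322] rpy [-3.1407  0.0041 -3.0708] w 0.0511 F [-0.  -0.3  5.4] | move [ 3.15 13.02 -2.74] 0.07 rows 8.2
```

Emit:
servo_tool --pt "0 0 -1 0 1" --pt "0 0 -2.5 0 1" --pt "0.4 1.6 -2.8 0 1" --pt "0.8 3.2 -2.8 0 1" --pt "1.2 4.8 -2.8 0 1" --pt "1.6 6.4 -2.8 0 1" --pt "2.0 8.0 -2.8 0 1" --pt "2.3 9.6 -2.8 0 1" --pt "2.7 11.2 -2.8 0 1" --pt "3.1 12.7 -2.8 0 1"

```text
time: 10.22
tool_pos: [0.4725, 0.3108, 0.0993]
ee_rot: [3.141, -0.002, -3.071]
wrist_force: [0.7, 0.1, -1.1]
width: 0.0512
finger_force: 30.0
```

Emit:
servo_tool --pt "0 0.3 0 0 1" --pt "0 0.3 0.8 0 1" --pt "0 0.3 1.6 0 1" --pt "0 0.3 2.2 0 1" --pt "0 0.3 2.6 0 1" --pt "0 0.3 2.6 0 1" --pt "0 0.3 2.6 0 1"

```text
time: 10.8
tool_pos: [0.4732, 0.3159, 0.0344]
ee_rot: [-3.141, -0.002, -3.071]
wrist_force: [-0.1, -0.0, -0.9]
width: 0.0512
finger_force: 30.0
```

```bash
python3 -c "
from h import *;go(.4735,.3165,.0267,-3.0786)"
```

```text
t 10.80 pos [0.4732 0.3159 0.0344] rpy [-3.1409e+00 -1.7000e-03 -3.0712e+00] w 0.0512 F [-0.1 -0.  -0.9] | move [-0.01  0.02  0.31] 0.07 rows 0.2
```

Emit:
servo_tool --pt "0 0 0.15 0 1" --pt "0 0 0.28 0 1" --pt "0 0 0.28 0 1" --pt "0 0 0.28 0 1"

```text
time: 11.13
tool_pos: [0.4738, 0.3165, 0.0285]
ee_rot: [3.141, 0.001, -3.071]
wrist_force: [-0.9, 0.5, -1.2]
width: 0.0512
finger_force: 30.0
```

Emit:
servo_tool --pt "0 0 0.06 0 1" --pt "0 0 0.06 0 1" --pt "0 0 0.06 0 0.28" --pt "0 0 0.06 0 0.28" --pt "0 0 0.06 0 0.28" --pt "0 0 -0.8 0 0.28" --pt "0 0 -2.2 0 0.28" --pt "0 0 -3.6 0 0.28" --pt "0 0 -3.6 0 0.28"

```text
time: 11.88
tool_pos: [0.4778, 0.3188, 0.1272]
ee_rot: [3.135, 0.014, -3.071]
wrist_force: [0.9, 1.1, 1.3]
width: 0.0674
finger_force: 0.0
```

```bash
python3 -c "
from h import *;go(.5785,-.0905,.10,-3.0736)"
```

```text
t 11.88 pos [0.4778 0.3188 0.1272] rpy [ 3.1352  0.0142 -3.0706] w 0.0674 F [0.9 1.1 1.3] | move [ -2.84 -16.63   1.02] 0.03 rows 10.1
```

```bash
sed -i "s/R.from_euler('xyz',r).as_matrix().T@/R.from_euler('xyz',[np.pi,0,r[2]]).as_matrix().T@/" h.py
```

Emit:
servo_tool --pt "-2.8 -16.6 0.5 0 0.28" --pt "-2.8 -16.6 0.5 0 0.28" --pt "-2.8 -16.6 0.5 0 0.28" --pt "-2.8 -16.6 0.5 0 0.28" --pt "-2.8 -16.6 0.5 0 0.28" --pt "-2.8 -16.6 0.5 0 0.28" --pt "-2.8 -16.6 0.5 0 0.28" --pt "-2.8 -16.6 0.5 0 0.28" --pt "-2.8 -16.6 0.5 0 0.28" --pt "-2.8 -16.6 0.5 0 0.28"

```text
time: 12.72
tool_pos: [0.5721, -0.0903, 0.1058]
ee_rot: [-3.142, 0.001, -3.071]
wrist_force: [0.3, 0.6, 0.6]
width: 0.0678
finger_force: 0.0
```

Emit:
servo_tool --pt "0 0 0 0 0.28" --pt "0 0 0 0 0.28" --pt "0 0 0 0 0.28"

```text
time: 12.97
tool_pos: [0.5716, -0.0879, 0.1055]
ee_rot: [3.141, -0.0, -3.071]
wrist_force: [-1.0, 0.3, 0.6]
width: 0.0677
finger_force: 0.0
```

```bash
python3 -c "
from h import *;go(.5775,-.0905,.025,-3.0736)"
```

```text
t 12.97 pos [ 0.5716 -0.0879  0.1055] rpy [ 3.1406e+00 -3.0000e-04 -3.0712e+00] w 0.0677 F [-1.   0.3  0.6] | move [-0.23 -0.12  3.22] 0.02 rows 1.9
```

Emit:
servo_tool --pt "-0.2 -0.1 0.8 0 0.28" --pt "-0.2 -0.1 1.6 0 0.28" --pt "-0.2 -0.1 2.4 0 0.28" --pt "-0.2 -0.1 3.0 0 0.28" --pt "-0.2 -0.1 3.3 0 0.28" --pt "-0.2 -0.1 3.3 0 0.28" --pt "-0.2 -0.1 3.3 0 0.28" --pt "-0.2 -0.1 3.3 0 1" --pt "-0.2 -0.1 3.3 0 1" --pt "-0.2 -0.1 3.3 0 1"

```text
time: 13.8
tool_pos: [0.578, -0.0907, 0.0248]
ee_rot: [-3.14, 0.003, -3.07]
wrist_force: [0.1, -0.9, 0.3]
width: 0.0513
finger_force: 0.3
```

Emit:
servo_tool --pt "0 0 0 0 1" --pt "0 0 0 0 1" --pt "0 0 0 0 1"

```text
time: 14.05
tool_pos: [0.578, -0.0907, 0.0247]
ee_rot: [-3.141, 0.003, -3.071]
wrist_force: [0.8, 0.7, 5.8]
width: 0.0498
finger_force: 29.7
```

```bash
python3 -c "
from h import *;go(.389,.3115,.10,-3.0786)"
```

```text
t 14.05 pos [ 0.578  -0.0907  0.0247] rpy [-3.1408e+00  2.8000e-03 -3.0707e+00] w 0.0498 F [0.8 0.7 5.8] | move [ 6.4  16.58 -3.01] 0.08 rows 10.8
```

Emit:
servo_tool --pt "0 0 -1 0 1" --pt "0 0 -2.4 0 1" --pt "0.6 1.5 -3.0 0 1" --pt "1.2 3.0 -3.0 0 1" --pt "1.8 4.5 -3.0 0 1" --pt "2.4 6.0 -3.0 0 1" --pt "3.0 7.5 -3.0 0 1" --pt "3.6 9.0 -3.0 0 1" --pt "4.2 10.5 -3.0 0 1" --pt "4.8 12.0 -3.0 0 1"

```text
time: 14.88
tool_pos: [0.4343, 0.2017, 0.0976]
ee_rot: [3.142, -0.001, -3.071]
wrist_force: [1.1, -0.0, -0.7]
width: 0.0503
finger_force: 29.7
```

Emit:
servo_tool --pt "0.5 1.5 0 0 1" --pt "1.1 3.0 0 0 1" --pt "1.6 4.5 0 0 1" --pt "1.6 4.5 0.8 0 1" --pt "1.6 4.5 1.6 0 1" --pt "1.6 4.5 2.4 0 1" --pt "1.6 4.5 2.8 0 1" --pt "1.6 4.5 2.8 0 1" --pt "1.6 4.5 2.8 0 1"

```text
time: 15.63
tool_pos: [0.3877, 0.3093, 0.0277]
ee_rot: [-3.141, -0.002, -3.071]
wrist_force: [-0.4, 0.3, -0.6]
width: 0.0502
finger_force: 29.7
```

```bash
python3 -c "
from h import *;go(.389,.3115,.0192,-3.0786)"
```

```text
t 15.63 pos [0.3877 0.3093 0.0277] rpy [-3.1409e+00 -1.5000e-03 -3.0711e+00] w 0.0502 F [-0.4  0.3 -0.6] | move [-0.06  0.08  0.34] 0.07 rows 0.2
```

Emit:
servo_tool --pt "0 0 0.2 0 1" --pt "0 0 0.33 0 1" --pt "0 0 0.33 0 1" --pt "0 0 0.33 0 0.28" --pt "0 0 0.33 0 0.28" --pt "0 0 0.33 0 0.28" --pt "0 0 -0.8 0 0.28" --pt "0 0 -2.2 0 0.28" --pt "0 0 -3.6 0 0.28" --pt "0 0 -4.4 0 0.28"

```text
time: 16.47
tool_pos: [0.3895, 0.3107, 0.1428]
ee_rot: [3.139, 0.006, -3.071]
wrist_force: [1.1, 0.3, 0.0]
width: 0.0682
finger_force: 0.0
```

Emit:
servo_tool --pt "-4 -10 -2.5 0 0.4" --pt "-4 -10 -2.5 0 0.4" --pt "-4 -10 -2.5 0 0.4" --pt "-4 -10 -2.5 0 0.4" --pt "-4 -10 -2.5 0 0.4" --pt "-4 -10 -2.5 0 0.4" --pt "-4 -10 -2.5 0 0.4" --pt "-4 -10 -2.5 0 0.4" --pt "-4 -10 -2.5 0 0.4" --pt "-4 -10 -2.5 0 0.4"

```text
time: 17.3
tool_pos: [0.5051, 0.0681, 0.2005]
ee_rot: [3.141, -0.001, -3.071]
wrist_force: [1.0, 0.9, -0.4]
width: 0.0563
finger_force: 0.0
```

```bash
python3 -c "
from h import *;go(.621,.006,.2,1.641)
o,s=snap('wrist','w4');cv2.imwrite('pics/w4.png',cv2.resize(s['image'],(800,600),interpolation=cv2.INTER_CUBIC))"
```

```text
t 17.30 pos [0.5051 0.0681 0.2005] rpy [ 3.1407e+00 -5.0000e-04 -3.0705e+00] w 0.0563 F [ 1.   0.9 -0.4] | move [-4.45 -2.81  0.02] 15.01 rows 12.6
```

View pics/w4.png

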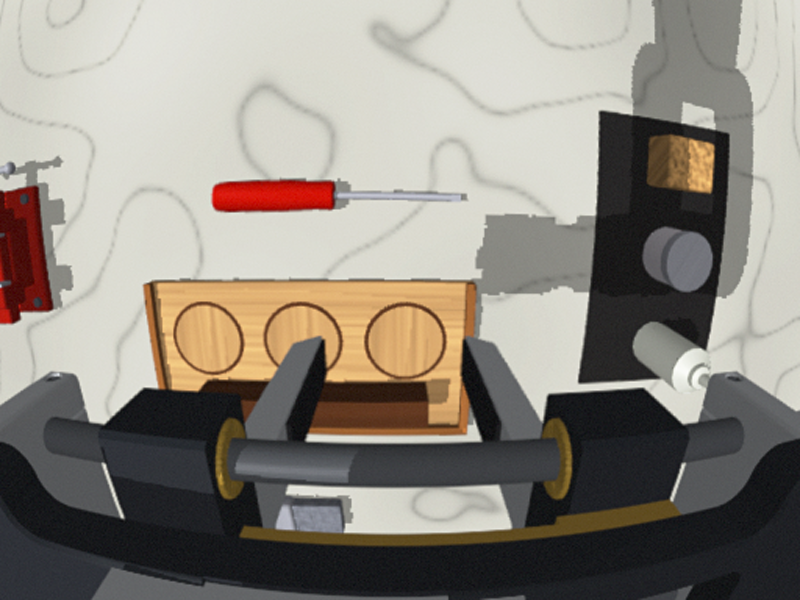

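The view shows the cork (682,162), tin (677,258) and glue (672,355) all upright on the mat, and the caddy clear except for the bar. The right end of the bar's top face runs from (428,401) to (427,431).

```bash
python3 - <<'E'
from fit import *
np.set_printoptions(precision=4,suppress=True)
o,s=L('w4');W.append((o,s))
f=lambda q,z:onz(W[q[0]][1],q[1],z,W[q[0]][0])
w4=w(4)
print('bar FR,BR',f(w4(428,401),.05),f(w4(427,431),.05), 'w1',f(z1(508,233),.05),f(z1(507,273),.05))
img=cv2.GaussianBlur(s['image'],(0,0),1).astype(float).sum(2)
th=np.deg2rad(np.arange(0,360,4))
def cost(p,r=.035):
    P=pose(np.vstack([np.c_[-.018+r*np.cos(th),y+r*np.sin(th),0*th+.01] for y in(-.088,.088)]),*p)
    q=proj(s,P,o);return mc(img,[q[:,1],q[:,0]],order=1).mean()
from scipy.optimize import minimize
p=np.load('caddy.npy');r=minimize(cost,p,method='Nelder-Mead',options=dict(initial_simplex=p+np.vstack([np.zeros(3),np.diag([.003,.003,.01])])));print(r.x,r.fun,cost(p))
for n,a in(('tin',(681,258)),):print(n,f(w4(*a),.048))
E
```

```text
bar FR,BR [0.6011 0.1041 0.05  ] [0.6289 0.1061 0.05  ] w1 [0.6046 0.1049 0.05  ] [0.6252 0.1068 0.05  ]
[ 0.5922 -0.0026  0.0577] 380.9377940583017 385.12150043807964
tin [0.4688 0.3064 0.048 ]
```

Emit:
servo_tool --pt "-4.4 -2.8 0 1.1 0.4" --pt "-4.4 -2.8 0 2.2 0.4" --pt "-4.4 -2.8 0 3.3 0.4" --pt "-4.4 -2.8 0 4.4 0.4" --pt "-4.4 -2.8 0 5.5 0.4" --pt "-4.4 -2.8 0 6.6 0.4" --pt "-4.4 -2.8 0 7.7 0.4" --pt "-4.4 -2.8 0 8.8 0.4" --pt "-4.4 -2.8 0 9.9 0.4" --pt "-4.4 -2.8 0 11 0.4"

```text
time: 18.18
tool_pos: [0.6196, 0.0077, 0.2001]
ee_rot: [-3.141, -0.001, 2.058]
wrist_force: [0.4, 0.8, -0.6]
width: 0.0562
finger_force: 0.0
```

Emit:
servo_tool --pt "0 0 0 1.1 0.4" --pt "0 0 0 2.2 0.4" --pt "0 0 0 3.3 0.4" --pt "0 0 0 4.0 0.4" --pt "0 0 0 4.0 0.4" --pt "0 0 0 4.0 0.4"

```text
time: 18.68
tool_pos: [0.6198, 0.0071, 0.2003]
ee_rot: [-3.141, -0.0, 1.646]
wrist_force: [-0.4, -0.3, -1.1]
width: 0.0567
finger_force: 0.0
```

```bash
python3 -c "
from h import *;go(.621,.006,.12,1.641)
o,s=snap('wrist','w5');cv2.imwrite('pics/w5.png',cv2.resize(s['image'],(800,600),interpolation=cv2.INTER_CUBIC))"
```

```text
t 18.68 pos [0.6198 0.0071 0.2003] rpy [-3.1409e+00 -4.0000e-04  1.6461e+00] w 0.0567 F [-0.4 -0.3 -1.1] | move [-0.05  0.04  3.21] 0.05 rows 1.9
```

View pics/w5.png

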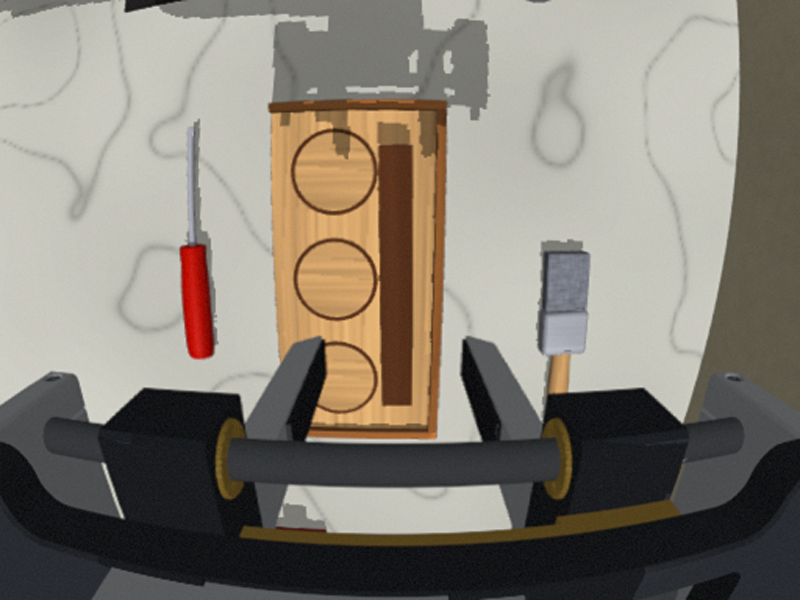

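This view shows the whole bar top, with corners (378,145), (412,145), (411,406) and (382,405), and the three bare marks.

```bash
python3 - <<'E'
from fit import *
np.set_printoptions(precision=4,suppress=True)
W+=[L('w4'),L('w5')]
o,s=W[4]
f=lambda q,z:onz(W[q[0]][1],q[1],z,W[q[0]][0])
w5=w(5)
C=np.array([f(w5(*a),.05) for a in((378,145),(412,145),(411,406),(382,405))]);print(C,C.mean(0),'yaws',np.arctan2(-(C[0]-C[3])[0],(C[0]-C[3])[1]),np.arctan2(-(C[1]-C[2])[0],(C[1]-C[2])[1]))
from scipy.optimize import minimize
th=np.deg2rad(np.arange(0,360,4))
def cost(p,Vs,r=.035):
    c=0
    for i,ys in Vs:
        o,s=W[i];img=cv2.GaussianBlur(s['image'],(0,0),1).astype(float).sum(2)
        P=pose(np.vstack([np.c_[-.018+r*np.cos(th),y+r*np.sin(th),0*th+.01] for y in ys]),*p)
        q=proj(s,P,o);c+=mc(img,[q[:,1],q[:,0]],order=1).mean()
    return c
p=np.load('caddy.npy')
for V in([(4,(0,.088))],[(4,(0,.088)),(3,(-.088,.088))]):
  r=minimize(cost,p,(V,),method='Nelder-Mead',options=dict(initial_simplex=p+np.vstack([np.zeros(3),np.diag([.003,.003,.01])])));print(r.x,r.fun,cost(p,V))
E
```

```text
[[ 0.6021  0.1044  0.05  ]
 [ 0.6258  0.1062  0.05  ]
 [ 0.6416 -0.092   0.05  ]
 [ 0.6186 -0.0928  0.05  ]] [0.622  0.0065 0.05  ] yaws 0.0832062639985897 0.07963217150605074
[ 0.5931 -0.0016  0.0658] 339.4175222003244 339.6253180224315
[ 0.5923 -0.0024  0.0577] 721.3293369192978 724.7468184605111
```

Emit:
servo_tool --pt "0 0.08 1.2 -0.06 0.45" --pt "0 0.08 2.6 -0.06 0.45" --pt "0 0.08 4.0 -0.06 0.45" --pt "0 0.08 5.2 -0.06 0.45" --pt "0 0.08 6.0 -0.06 0.45" --pt "0 0.08 6.4 -0.06 0.45" --pt "0 0.08 6.4 -0.06 0.45" --pt "0 0.08 6.4 -0.06 0.45" --pt "0 0.08 6.4 -0.06 0.45"

```text
time: 19.48
tool_pos: [0.6238, 0.0056, 0.043]
ee_rot: [3.138, 0.001, 1.649]
wrist_force: [0.3, -0.9, 1.2]
width: 0.0519
finger_force: 0.0
```

```bash
python3 -c "
from h import *;go(.622,.0065,.0325,1.652)"
```

```text
t 19.48 pos [0.6238 0.0056 0.043 ] rpy [3.1376e+00 5.0000e-04 1.6487e+00] w 0.0519 F [ 0.3 -0.9  1.2] | move [ 0.04 -0.07  0.42] -0.03 rows 0.3
```

Emit:
servo_tool --pt "0 -0.05 0.4 0 0.45" --pt "0 -0.05 0.4 0 0.45" --pt "0 -0.05 0.4 0 0.45" --pt "0 -0.05 0.4 0 0.45"

```text
time: 19.82
tool_pos: [0.6212, 0.0055, 0.031]
ee_rot: [3.141, -0.0, 1.648]
wrist_force: [-0.5, 1.0, 0.1]
width: 0.0517
finger_force: 0.0
```

Emit:
servo_tool --pt "0 0 0 0 1" --pt "0 0 0 0 1" --pt "0 0 0 0 1" --pt "0 0 0 0 1" --pt "0 0 0 0 1" --pt "0 0 0 0 1"

```text
time: 20.32
tool_pos: [0.6213, 0.0055, 0.0308]
ee_rot: [3.141, -0.0, 1.648]
wrist_force: [-0.1, 0.9, -0.4]
width: 0.0237
finger_force: 30.0
```

Emit:
servo_tool --pt "0 0 -0.6 0 1" --pt "0 0 -1.6 0 1" --pt "0 0 -3 0 1" --pt "0 0 -4.4 0 1" --pt "0 0 -5.6 0 1" --pt "0 0 -6 0 1" --pt "0 0 -6 0 1"

```text
time: 20.9
tool_pos: [0.6227, 0.0054, 0.1844]
ee_rot: [3.135, 0.001, 1.648]
wrist_force: [1.0, -0.4, -1.4]
width: 0.0237
finger_force: 30.0
```

```bash
python3 -c "
from h import *;go(.5064,-.3204,.18,1.641)
"
```

```text
t 20.90 pos [0.6227 0.0054 0.1844] rpy [3.1347e+00 1.0000e-03 1.6481e+00] w 0.0237 F [ 1.  -0.4 -1.4] | move [-12.63  -5.65   0.18] 0.07 rows 8.3
```

Emit:
servo_tool --pt "-1.6 -0.7 0 0 1" --pt "-3.2 -1.4 0 0 1" --pt "-4.8 -2.1 0 0 1" --pt "-6.3 -2.8 0 0 1" --pt "-7.8 -3.5 0 0 1" --pt "-9.2 -4.2 0 0 1" --pt "-10.4 -4.7 0 0 1" --pt "-11.4 -5.1 0 0 1" --pt "-12.2 -5.5 0 0 1" --pt "-12.6 -5.6 0 0 1"

```text
time: 21.73
tool_pos: [0.5029, -0.3213, 0.1766]
ee_rot: [-3.136, -0.003, 1.644]
wrist_force: [0.7, 1.0, -2.6]
width: 0.0238
finger_force: 30.0
```

```bash
python3 - <<'E'
from fit import *
go(.5064,-.3204,.1,1.641)
o,s=W[2];k=4.4;x0,y0=150,75
a=cv2.resize(s['image'][75:210,150:235],None,fx=k,fy=k,interpolation=cv2.INTER_CUBIC);b=a.copy()
def box(x1,x2,y1,y2,z):
    return np.array([[x1,y1,z],[x2,y1,z],[x2,y2,z],[x1,y2,z]])
v=(.5064,-.3204,.07)
for B in(box(-.046,-.021,-.035,.035,.071),box(.021,.046,-.035,.035,.071),box(-.065,.065,-.0375,.0375,.0),box(-.021,.021,-.022,.022,.055)):
    q=(proj(s,pose(B,*v),o)-[x0,y0]+.5)*k-.5
    cv2.polylines(b,[np.round(q).astype(int)],True,(255,255,0),1)
cv2.imwrite('pics/v.png',np.hstack([a,b]))
E
```

```text
t 21.73 pos [ 0.5029 -0.3213  0.1766] rpy [-3.136  -0.0034  1.6444] w 0.0238 F [ 0.7  1.  -2.6] | move [0.03 0.14 3.06] 0.03 rows 1.8
```

View pics/v.png

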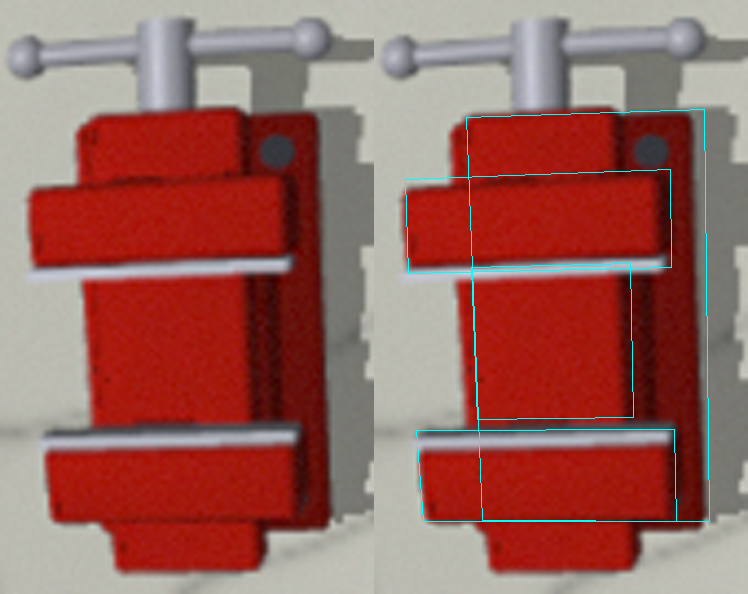

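Against the w3 crop, my vise model needs a shift of about +1.2 mm in x and −1.2 mm in y (front jaw plate at rows 270–279, where the model has 267–272). That puts the vise at about (0.5076, −0.3217), yaw 0.075.

Emit:
servo_tool --pt "-0.06 0.16 0 0 1" --pt "-0.06 0.16 0.8 0 1" --pt "-0.06 0.16 1.6 0 1" --pt "-0.06 0.16 2.4 0 1" --pt "-0.06 0.16 3.0 0 1" --pt "-0.06 0.16 3.4 0 1" --pt "-0.06 0.16 3.4 0 1" --pt "-0.06 0.16 3.4 0 1" --pt "-0.06 0.16 3.4 0 1"

```text
time: 22.48
tool_pos: [0.5108, -0.3203, 0.0967]
ee_rot: [3.14, 0.001, 1.649]
wrist_force: [-0.3, -0.8, -0.9]
width: 0.0235
finger_force: 30.0
```

```bash
python3 - <<'E'
from fit import *
go(.5073,-.3225,.0765,1.646)
o,s=snap('wrist','w6');cv2.imwrite('pics/w6.png',cv2.resize(s['image'],(800,600),interpolation=cv2.INTER_CUBIC))
E
```

```text
t 22.48 pos [ 0.5108 -0.3203  0.0967] rpy [3.1401e+00 8.0000e-04 1.6489e+00] w 0.0235 F [-0.3 -0.8 -0.9] | move [-0.08 -0.15  0.81] 0.03 rows 0.5
```

View pics/w6.png

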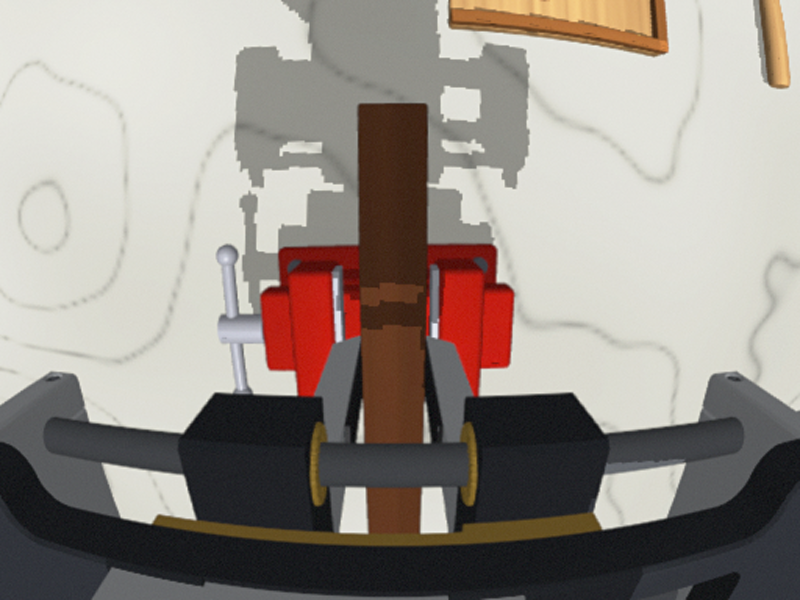

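The bar hangs between the jaws (plate edges at columns 343 and 430, bar 361–423), about 3 mm too far in +x. The bar's far end is at row 103 and the jaw ends are near row 266.

```bash
python3 - <<'E'
from h import *
np.set_printoptions(precision=4,suppress=True)
o,s=pickle.load(open('w6.pkl','rb'))
f=lambda u,v,z:onz(s,((u+.5)/1.5625-.5,(v+.5)/1.5625-.5),z,o)
print('bar end',f(359,103,.1157),f(427,103,.1157),'edges',f(361,300,.1157),f(423,300,.1157))
print('jaw ends outer/inner L',f(291,268,.071),f(334,266,.071),f(343,266,.071),'R',f(430,266,.071),f(438,266,.071),f(482,268,.071),'lower',f(343,320,.071),f(430,320,.071))
print('base',f(281,249,.0),f(496,246,.0))
E
```

```text
bar end [ 0.492  -0.2211  0.1157] [ 0.5149 -0.2193  0.1157] edges [ 0.4974 -0.2898  0.1157] [ 0.5194 -0.2881  0.1157]
jaw ends outer/inner L [ 0.4623 -0.2893  0.071 ] [ 0.482 -0.287  0.071] [ 0.4861 -0.2868  0.071 ] R [ 0.525  -0.2838  0.071 ] [ 0.5286 -0.2835  0.071 ] [ 0.5487 -0.2827  0.071 ] lower [ 0.4874 -0.3121  0.071 ] [ 0.5274 -0.309   0.071 ]
base [ 0.4407 -0.2928  0.    ] [ 0.5709 -0.281   0.    ]
```

Emit:
servo_tool --pt "-0.04 -0.13 0 0 1" --pt "-0.04 -0.13 0.3 0 1" --pt "-0.04 -0.13 0.6 0 1" --pt "-0.04 -0.13 0.65 0 1" --pt "-0.04 -0.13 0.65 0 1" --pt "-0.04 -0.13 0.65 0 1"

```text
time: 23.03
tool_pos: [0.5064, -0.3217, 0.0789]
ee_rot: [-3.141, -0.001, 1.648]
wrist_force: [1.0, 0.1, -1.8]
width: 0.0234
finger_force: 30.0
```

Emit:
servo_tool --pt "0 0.05 0.05 0 1" --pt "0 0.05 0.1 0 1" --pt "0 0.05 0.1 0 1" --pt "0 0.05 0.1 0 1"

```text
time: 23.37
tool_pos: [0.508, -0.3217, 0.0769]
ee_rot: [3.142, -0.0, 1.648]
wrist_force: [-0.4, -0.7, -1.2]
width: 0.0237
finger_force: 30.0
```

Emit:
servo_tool --pt "0 0 0.05 0 1" --pt "0 0 0.05 0 1" --pt "0 0 0.05 0 1"

```text
time: 23.62
tool_pos: [0.5081, -0.3218, 0.0758]
ee_rot: [3.141, 0.0, 1.648]
wrist_force: [0.3, 0.3, -0.7]
width: 0.0238
finger_force: 30.0
```

Emit:
servo_tool --pt "0 0 0.03 0 1" --pt "0 0 0.03 0 1" --pt "0 0 0.03 0 0.62" --pt "0 0 0.03 0 0.62" --pt "0 0 0.03 0 0.62" --pt "0 0 -0.6 0 0.62" --pt "0 0 -1.8 0 0.62" --pt "0 0 -3.2 0 0.62" --pt "0 0 -4.4 0 0.62" --pt "0 0 -4.4 0 0.62"

```text
time: 24.45
tool_pos: [0.5108, -0.3239, 0.1941]
ee_rot: [3.131, 0.009, 1.648]
wrist_force: [0.9, -0.4, 1.3]
width: 0.036
finger_force: 0.0
```

Emit:
servo_tool --pt "0 0 0 -1.1 0.28" --pt "0 0 0 -2.2 0.28" --pt "0 0 0 -3.3 0.28"

```text
time: 24.7
tool_pos: [0.5079, -0.3218, 0.1854]
ee_rot: [3.141, 0.0, 1.999]
wrist_force: [-0.3, -0.6, -0.1]
width: 0.0524
finger_force: 0.0
```

```bash
python3 - <<'E'
from h import *
go(.389,.312,.15,-3.0786)
o,s=snap('wrist','w7');cv2.imwrite('pics/w7.png',cv2.resize(s['image'],(800,600),interpolation=cv2.INTER_CUBIC))
E
```

```text
t 24.70 pos [ 0.5079 -0.3218  0.1854] rpy [3.1415 0.     1.9993] w 0.0524 F [-0.3 -0.6 -0.1] | move [25.04  6.21  1.41] -11.51 rows 15.5
```

View pics/w7.png

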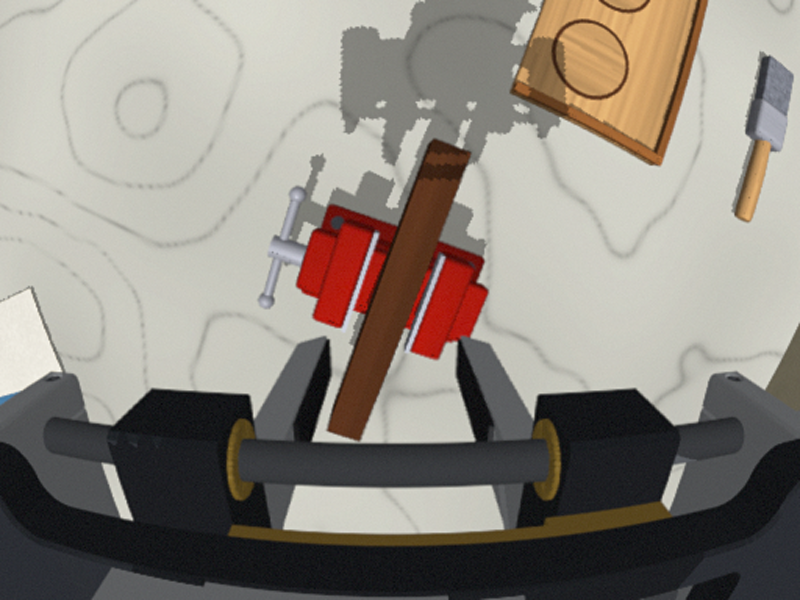

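The bar rests in the vise, with its ends at (452,146) and (345,434). I'll check the numbers and move on to the cork.

```bash
python3 - <<'E'
from h import *
np.set_printoptions(precision=4,suppress=True)
o,s=pickle.load(open('w7.pkl','rb'))
f=lambda u,v,z:onz(s,((u+.5)/1.5625-.5,(v+.5)/1.5625-.5),z,o)
a=np.array([f(435,140,.095),f(470,153,.095),f(360,439,.095),f(329,430,.095)]);print(a,a.mean(0),np.linalg.norm(a[0]-a[3]))
b=np.array([f(373,232,.071),f(442,256,.071),f(408,350,.071),f(345,328,.071)]);print('jaw inner',b,b.mean(0))
E
```

```text
[[ 0.4904 -0.2235  0.095 ]
 [ 0.5118 -0.2215  0.095 ]
 [ 0.5277 -0.4167  0.095 ]
 [ 0.5061 -0.4192  0.095 ]] [ 0.509  -0.3203  0.095 ] 0.19634534121889907
jaw inner [[ 0.4804 -0.29    0.071 ]
 [ 0.5268 -0.2857  0.071 ]
 [ 0.534  -0.3528  0.071 ]
 [ 0.4893 -0.356   0.071 ]] [ 0.5076 -0.3211  0.071 ]
```

Emit:
servo_tool --pt "1.5 0.4 0 -1.1 0.28" --pt "3 0.8 0 -2.2 0.28" --pt "4.5 1.2 0 -3.3 0.28" --pt "6 1.6 0 -4.4 0.28" --pt "7.5 2 0 -5.5 0.28" --pt "9 2.4 0 -6.6 0.28" --pt "10.5 2.8 0 -7.7 0.28" --pt "12 3.1 0 -8.8 0.28" --pt "13.5 3.5 0 -9.9 0.28" --pt "15 3.8 0 -11 0.28"

```text
time: 25.58
tool_pos: [0.44, 0.061, 0.1854]
ee_rot: [3.141, 0.001, -3.135]
wrist_force: [0.6, 0.3, -0.5]
width: 0.0678
finger_force: 0.0
```

```bash
python3 -c "
from h import *;go(.389,.3117,.13,-3.0786)"
```

```text
t 25.58 pos [0.44   0.061  0.1854] rpy [ 3.1413e+00  6.0000e-04 -3.1347e+00] w 0.0678 F [ 0.6  0.3 -0.5] | move [ 1.97 10.04  2.22] -0.54 rows 6.3
```

Emit:
servo_tool --pt "2.0 10.0 2.2 -0.6 0.28" --pt "2.0 10.0 2.2 -0.6 0.28" --pt "2.0 10.0 2.2 -0.6 0.28" --pt "2.0 10.0 2.2 -0.6 0.28" --pt "2.0 10.0 2.2 -0.6 0.28" --pt "2.0 10.0 2.2 -0.6 0.28" --pt "2.0 10.0 2.2 -0.6 0.28" --pt "2.0 10.0 2.2 -0.6 0.28" --pt "2.0 10.0 2.2 -0.6 0.28"

```text
time: 26.33
tool_pos: [0.3895, 0.3087, 0.1303]
ee_rot: [-3.14, -0.0, -3.075]
wrist_force: [-0.4, -0.0, 0.4]
width: 0.0674
finger_force: 0.0
```

```bash
python3 -c "
from h import *;go(.3889,.3109,.022,-3.071)"
```

```text
t 26.33 pos [0.3895 0.3087 0.1303] rpy [-3.1401e+00 -5.0000e-04 -3.0746e+00] w 0.0674 F [-0.4 -0.   0.4] | move [0.02 0.09 4.33] -0.03 rows 2.6
```

Emit:
servo_tool --pt "0 0.1 1 0 0.28" --pt "0 0.1 2.2 0 0.28" --pt "0 0.1 3.2 0 0.28" --pt "0 0.1 4.0 0 0.28" --pt "0 0.1 4.3 0 0.28" --pt "0 0.1 4.3 0 0.28" --pt "0 0.1 4.3 0 0.28" --pt "0 0.1 4.3 0 0.28"

```text
time: 27.0
tool_pos: [0.3912, 0.3117, 0.0252]
ee_rot: [3.14, 0.003, -3.076]
wrist_force: [0.7, 0.9, 0.1]
width: 0.0675
finger_force: 0.0
```

Emit:
servo_tool --pt "0 0 0 0 1" --pt "0 0 0 0 1" --pt "0 0 0 0 1" --pt "0 0 0 0 1" --pt "0 0 0 0 1"

```text
time: 27.42
tool_pos: [0.3902, 0.3118, 0.0243]
ee_rot: [3.141, 0.002, -3.075]
wrist_force: [0.8, -0.3, 3.5]
width: 0.0494
finger_force: 29.9
```

```bash
python3 -c "
from h import *;go(.5811,-.091,.1,-3.074)"
```

```text
t 27.42 pos [0.3902 0.3118 0.0243] rpy [ 3.1412e+00  1.8000e-03 -3.0746e+00] w 0.0494 F [ 0.8 -0.3  3.5] | move [ -6.54 -16.59  -3.03] -0.01 rows 10.9
```

Emit:
servo_tool --pt "0 0 -1 0 1" --pt "0 0 -2.4 0 1" --pt "-0.6 -1.5 -3 0 1" --pt "-1.2 -3 -3 0 1" --pt "-1.8 -4.5 -3 0 1" --pt "-2.4 -6 -3 0 1" --pt "-3 -7.5 -3 0 1" --pt "-3.6 -9 -3 0 1" --pt "-4.2 -10.5 -3 0 1" --pt "-4.8 -12 -3 0 1"

```text
time: 28.25
tool_pos: [0.5295, 0.0186, 0.0978]
ee_rot: [3.141, -0.0, -3.075]
wrist_force: [1.1, 0.8, -0.4]
width: 0.0496
finger_force: 29.9
```

Emit:
servo_tool --pt "-0.5 -1.4 0 0 1" --pt "-1.0 -2.8 0 0 1" --pt "-1.5 -4 0 0 1" --pt "-1.8 -4.5 0 0 1" --pt "-1.8 -4.6 0 0 1" --pt "-1.8 -4.6 0 0 1" --pt "-1.8 -4.6 0 0 1"

```text
time: 28.83
tool_pos: [0.5811, -0.0904, 0.0976]
ee_rot: [3.14, -0.001, -3.074]
wrist_force: [-0.4, -0.4, 0.4]
width: 0.0503
finger_force: 29.9
```

```bash
python3 -c "
from h import *;go(.5822,-.091,.032,-3.074)"
```

```text
t 28.83 pos [ 0.5811 -0.0904  0.0976] rpy [ 3.1403e+00 -1.3000e-03 -3.0743e+00] w 0.0503 F [-0.4 -0.4  0.4] | move [-0.04 -0.03  2.62] -0.0 rows 1.6
```

Emit:
servo_tool --pt "0 0 0.8 0 1" --pt "0 0 1.6 0 1" --pt "0 0 2.2 0 1" --pt "0 0 2.5 0 1" --pt "0 0 2.6 0 1" --pt "0 0 2.6 0 1" --pt "0 0 2.6 0 1"

```text
time: 29.42
tool_pos: [0.5824, -0.091, 0.0343]
ee_rot: [-3.141, 0.002, -3.074]
wrist_force: [-0.5, 0.8, 0.3]
width: 0.0498
finger_force: 29.9
```

```bash
python3 -c "
from h import *;go(.5822,-.091,.031,-3.074)"
```

```text
t 29.42 pos [ 0.5824 -0.091   0.0343] rpy [-3.1412e+00  1.8000e-03 -3.0739e+00] w 0.0498 F [-0.5  0.8  0.3] | move [0.01 0.   0.13] 0.0 rows 0.1
```

Emit:
servo_tool --pt "0 0 0.08 0 1" --pt "0 0 0.14 0 1" --pt "0 0 0.14 0 1" --pt "0 0 0.14 0 0.28" --pt "0 0 0.14 0 0.28" --pt "0 0 0.14 0 0.28" --pt "0 0 -0.8 0 0.28" --pt "0 0 -2.2 0 0.28" --pt "0 0 -3.6 0 0.28" --pt "0 0 -3.9 0 0.28"

```text
time: 30.25
tool_pos: [0.5852, -0.0924, 0.138]
ee_rot: [-3.138, 0.011, -3.075]
wrist_force: [1.0, 0.1, 1.2]
width: 0.0677
finger_force: 0.0
```

```bash
python3 -c "
from h import *;go(.4748,.3167,.12,-3.072)"
```

```text
t 30.25 pos [ 0.5852 -0.0924  0.138 ] rpy [-3.138   0.0111 -3.0748] w 0.0677 F [1.  0.1 1.2] | move [ 3.31 16.62  0.72] -0.03 rows 10.2
```

Emit:
servo_tool --pt "3.2 16.5 0.6 0 0.28" --pt "3.2 16.5 0.6 0 0.28" --pt "3.2 16.5 0.6 0 0.28" --pt "3.2 16.5 0.6 0 0.28" --pt "3.2 16.5 0.6 0 0.28" --pt "3.2 16.5 0.6 0 0.28" --pt "3.2 16.5 0.6 0 0.28" --pt "3.2 16.5 0.6 0 0.28" --pt "3.2 16.5 0.6 0 0.28" --pt "3.2 16.5 0.6 0 0.28"

```text
time: 31.08
tool_pos: [0.4745, 0.3128, 0.1155]
ee_rot: [3.142, 0.0, -3.075]
wrist_force: [1.0, 0.1, 0.1]
width: 0.0675
finger_force: 0.0
```

Emit:
servo_tool --pt "0 0 0 0 0.28" --pt "0 0 0 0 0.28" --pt "0 0 0 0 0.28"

```text
time: 31.33
tool_pos: [0.4754, 0.3107, 0.1154]
ee_rot: [-3.141, -0.0, -3.074]
wrist_force: [-0.0, -0.1, 0.4]
width: 0.0676
finger_force: 0.0
```

```bash
python3 -c "
from h import *;go(.4740,.3167,.026,-3.072)"
```

```text
t 31.33 pos [0.4754 0.3107 0.1154] rpy [-3.1407e+00 -3.0000e-04 -3.0741e+00] w 0.0676 F [-0.  -0.1  0.4] | move [0.04 0.24 3.58] -0.02 rows 2.2
```

Emit:
servo_tool --pt "0 0.24 0.2 0 0.28" --pt "0 0.24 1.2 0 0.28" --pt "0 0.24 2.2 0 0.28" --pt "0 0.24 3.0 0 0.28" --pt "0 0.24 3.5 0 0.28" --pt "0 0.24 3.5 0 0.28" --pt "0 0.24 3.5 0 0.28" --pt "0 0.24 3.5 0 0.28"

```text
time: 32.0
tool_pos: [0.4763, 0.3171, 0.0298]
ee_rot: [3.14, 0.002, -3.076]
wrist_force: [-0.2, 0.1, 0.4]
width: 0.0677
finger_force: 0.0
```

Emit:
servo_tool --pt "0 0 0 0 1" --pt "0 0 0 0 1" --pt "0 0 0 0 1" --pt "0 0 0 0 1" --pt "0 0 0 0 1"

```text
time: 32.42
tool_pos: [0.4759, 0.3173, 0.0297]
ee_rot: [3.141, 0.002, -3.075]
wrist_force: [-0.1, -1.4, 4.5]
width: 0.0514
finger_force: 30.0
```

```bash
python3 -c "
from h import *;go(.5762,-.0032,.11,-3.074)"
```

```text
t 32.42 pos [0.4759 0.3173 0.0297] rpy [ 3.1410e+00  2.4000e-03 -3.0748e+00] w 0.0514 F [-0.1 -1.4  4.5] | move [ -3.15 -13.06  -3.21] -0.01 rows 8.3
```

Emit:
servo_tool --pt "0 0 -1 0 1" --pt "0 0 -2.4 0 1" --pt "-0.3 -1.4 -3.2 0 1" --pt "-0.7 -2.9 -3.2 0 1" --pt "-1.1 -4.5 -3.2 0 1" --pt "-1.5 -6.1 -3.2 0 1" --pt "-1.9 -7.7 -3.2 0 1" --pt "-2.3 -9.3 -3.2 0 1" --pt "-2.7 -10.9 -3.2 0 1" --pt "-3.1 -12.3 -3.2 0 1"

```text
time: 33.25
tool_pos: [0.5727, 0.0131, 0.1076]
ee_rot: [3.141, -0.001, -3.075]
wrist_force: [0.1, 0.7, -1.8]
width: 0.0508
finger_force: 30.0
```

Emit:
servo_tool --pt "-0.2 -0.7 0 0 1" --pt "-0.2 -0.7 0 0 1" --pt "-0.2 -0.7 0 0 1" --pt "-0.2 -0.7 0 0 1"

```text
time: 33.58
tool_pos: [0.5784, -0.0007, 0.1076]
ee_rot: [3.14, -0.001, -3.074]
wrist_force: [-0.6, -0.5, -1.8]
width: 0.0514
finger_force: 30.0
```

```bash
python3 -c "
from h import *;go(.580,-.0032,.037,-3.074)"
```

```text
t 33.58 pos [ 0.5784 -0.0007  0.1076] rpy [ 3.1403e+00 -1.5000e-03 -3.0744e+00] w 0.0514 F [-0.6 -0.5 -1.8] | move [-0.06 -0.1   2.82] -0.0 rows 1.7
```

Emit:
servo_tool --pt "-0.05 -0.1 0.8 0 1" --pt "-0.05 -0.1 1.6 0 1" --pt "-0.05 -0.1 2.2 0 1" --pt "-0.05 -0.1 2.6 0 1" --pt "-0.05 -0.1 2.8 0 1" --pt "-0.05 -0.1 2.8 0 1" --pt "-0.05 -0.1 2.8 0 1"

```text
time: 34.17
tool_pos: [0.5808, -0.0035, 0.0389]
ee_rot: [3.142, 0.001, -3.074]
wrist_force: [-0.4, 0.2, -0.7]
width: 0.0515
finger_force: 30.0
```

```bash
python3 -c "
from h import *;go(.580,-.0032,.0365,-3.074)"
```

```text
t 34.17 pos [ 0.5808 -0.0035  0.0389] rpy [ 3.1415e+00  8.0000e-04 -3.0738e+00] w 0.0515 F [-0.4  0.2 -0.7] | move [0.03 0.01 0.1 ] 0.0 rows 0.1
```

Emit:
servo_tool --pt "0 0 0.06 0 1" --pt "0 0 0.1 0 1" --pt "0 0 0.1 0 1" --pt "0 0 0.1 0 0.28" --pt "0 0 0.1 0 0.28" --pt "0 0 0.1 0 0.28" --pt "0 0 -0.8 0 0.28" --pt "0 0 -2.2 0 0.28" --pt "0 0 -3.6 0 0.28" --pt "0 0 -5 0 0.28"

```text
time: 35.0
tool_pos: [0.5802, -0.0042, 0.1648]
ee_rot: [3.141, -0.0, -3.075]
wrist_force: [0.3, -0.2, 0.3]
width: 0.0672
finger_force: 0.0
```

Emit:
servo_tool --pt "1.2 0.8 -1 0 0.28" --pt "2.6 1.6 -2 0 0.28" --pt "2.8 1.6 -2 0 0.28" --pt "2.8 1.6 -2 0 0.28" --pt "2.8 1.6 -2 0 0.28" --pt "2.8 1.6 -2 0 0.28" --pt "2.8 1.6 -2 0 0.28"

```text
time: 35.58
tool_pos: [0.5081, 0.0306, 0.2116]
ee_rot: [3.141, -0.003, -3.076]
wrist_force: [-0.9, -0.2, -0.0]
width: 0.0675
finger_force: 0.0
```

```bash
python3 -c "
from h import *;go(.56,.321,.17,-3.074)
o,s=snap('wrist','w8');a=s['image'][60:250,90:490];cv2.imwrite('pics/w8.png',cv2.resize(a,None,fx=2,fy=2,interpolation=cv2.INTER_CUBIC))"
```

```text
t 35.58 pos [0.5081 0.0306 0.2116] rpy [ 3.1413e+00 -2.7000e-03 -3.0755e+00] w 0.0675 F [-0.9 -0.2 -0. ] | move [-2.84 11.45  1.66] -0.01 rows 7.1
```

View pics/w8.png

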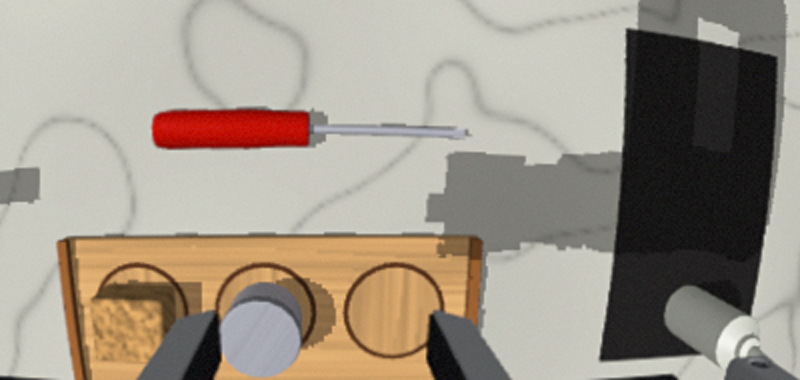

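The cork (130,330) and tin (lid centre 261,337) stand on their marks, the glue mark (395,310) is empty, and the glue stands at the mat's far end.

```bash
python3 - <<'E'
from h import *
np.set_printoptions(precision=4,suppress=True)
o,s=pickle.load(open('w8.pkl','rb'))
g=lambda u,v:((u+.5)/2-.5+90,(v+.5)/2-.5+60)
f=lambda u,v,z:onz(s,g(u,v),z,o)
print('marks',pose([[-.018,y,.01] for y in(.088,0,-.088)],*np.load('caddy.npy')))
E=[f(*a,.01) for a in((344,310),(444,310),(395,263),(394,357))];print('glue mark here',np.mean(E,0))
print('tin edges',f(261,337,.054)); P=np.mean([f(220,337,.054),f(302,337,.054),f(261,297,.054),f(261,377,.054)],0);print(P)
print('cork front L,R',f(93,303,.048),f(167,302,.048),f(95,360,.048))
E
```

```text
marks [[ 0.5692  0.0846  0.01  ]
 [ 0.5752 -0.0032  0.01  ]
 [ 0.5811 -0.091   0.01  ]]
glue mark here [0.566  0.0845 0.01  ]
tin edges [ 0.5733 -0.0016  0.054 ]
[ 0.5737 -0.0017  0.054 ]
cork front L,R [ 0.5619 -0.1118  0.048 ] [ 0.5572 -0.0618  0.048 ] [ 0.602 -0.113  0.048]
```

Emit:
servo_tool --pt "-1 1.5 0 0 0.28" --pt "-2 3 0 0 0.28" --pt "-2.8 4.5 0 0 0.28" --pt "-2.8 6 0 0 0.28" --pt "-2.8 7.5 0 0 0.28" --pt "-2.8 9 0.5 0 0.28" --pt "-2.8 10.4 1 0 0.28" --pt "-2.8 11.2 1.6 0 0.28" --pt "-2.8 11.4 1.6 0 0.28" --pt "-2.8 11.4 1.6 0 0.28"

```text
time: 36.47
tool_pos: [0.558, 0.3207, 0.1703]
ee_rot: [-3.139, -0.005, -3.073]
wrist_force: [0.3, 0.2, -0.3]
width: 0.0675
finger_force: 0.0
```

Emit:
servo_tool --pt "0 0 0 0 0.28" --pt "0 0 0 0 0.28"

```text
time: 36.63
tool_pos: [0.5599, 0.3186, 0.1744]
ee_rot: [-3.142, 0.002, -3.077]
wrist_force: [0.4, -0.4, 0.2]
width: 0.0674
finger_force: 0.0
```

```bash
python3 -c "
from h import *;go(.560,.3203,.0395,-3.072)"
```

```text
t 36.63 pos [0.5599 0.3186 0.1744] rpy [-3.1415e+00  1.7000e-03 -3.0768e+00] w 0.0674 F [ 0.4 -0.4  0.2] | move [-0.01  0.07  5.4 ] -0.05 rows 3.2
```

Emit:
servo_tool --pt "0 0.07 1.2 0 0.28" --pt "0 0.07 2.6 0 0.28" --pt "0 0.07 3.8 0 0.28" --pt "0 0.07 4.8 0 0.28" --pt "0 0.07 5.3 0 0.28" --pt "0 0.07 5.3 0 0.28" --pt "0 0.07 5.3 0 0.28" --pt "0 0.07 5.3 0 0.28"

```text
time: 37.3
tool_pos: [0.5606, 0.3221, 0.0438]
ee_rot: [3.14, 0.005, -3.076]
wrist_force: [0.9, 0.1, 0.1]
width: 0.0676
finger_force: 0.0
```

Emit:
servo_tool --pt "0 0 0 0 1" --pt "0 0 0 0 1" --pt "0 0 0 0 1" --pt "0 0 0 0 1" --pt "0 0 0 0 1" --pt "0 0 0 0 1" --pt "0 0 0 0 1"

```text
time: 37.88
tool_pos: [0.5591, 0.3219, 0.0416]
ee_rot: [-3.142, 0.001, -3.075]
wrist_force: [-0.6, -0.8, 3.4]
width: 0.0413
finger_force: 30.0
```

```bash
python3 -c "
from h import *;go(.572,.0846,.16,-3.074)"
```

```text
t 37.88 pos [0.5591 0.3219 0.0416] rpy [-3.1416e+00  1.1000e-03 -3.0748e+00] w 0.0413 F [-0.6 -0.8  3.4] | move [ 0.12 -9.5  -4.74] -0.01 rows 6.4
```

Emit:
servo_tool --pt "0 0 -1 0 1" --pt "0 0 -2.4 0 1" --pt "0 -0.5 -3.8 0 1" --pt "0 -1.8 -4.2 0 1" --pt "0.1 -3.3 -4.2 0 1" --pt "0.1 -4.8 -4.2 0 1" --pt "0.1 -6.3 -4.2 0 1" --pt "0.1 -7.7 -4.2 0 1" --pt "0.1 -8.9 -4.2 0 1" --pt "0.1 -9.5 -4.2 0 1"

```text
time: 38.72
tool_pos: [0.5717, 0.0813, 0.145]
ee_rot: [-3.14, -0.001, -3.078]
wrist_force: [0.7, -0.3, -0.8]
width: 0.0415
finger_force: 30.0
```

Emit:
servo_tool --pt "0 0 0 0 1" --pt "0 0 0 0 1" --pt "0 0 0 0 1"

```text
time: 38.97
tool_pos: [0.5717, 0.0857, 0.1453]
ee_rot: [3.14, -0.001, -3.074]
wrist_force: [-0.3, 0.1, -0.8]
width: 0.041
finger_force: 30.0
```

```bash
python3 -c "
from h import *;go(.5717,.0846,.0485,-3.074)"
```

```text
t 38.97 pos [0.5717 0.0857 0.1453] rpy [ 3.1405e+00 -8.0000e-04 -3.0742e+00] w 0.0410 F [-0.3  0.1 -0.8] | move [ 0.   -0.04  3.87] -0.0 rows 2.3
```

Emit:
servo_tool --pt "0 -0.05 1 0 1" --pt "0 -0.05 2 0 1" --pt "0 -0.05 3 0 1" --pt "0 -0.05 3.6 0 1" --pt "0 -0.05 3.8 0 1" --pt "0 -0.05 3.8 0 1" --pt "0 -0.05 3.8 0 1" --pt "0 -0.05 3.8 0 1"

```text
time: 39.63
tool_pos: [0.573, 0.0843, 0.052]
ee_rot: [3.141, 0.002, -3.074]
wrist_force: [0.2, -0.2, -0.4]
width: 0.0417
finger_force: 30.0
```

```bash
python3 -c "
from h import *;go(.5717,.0846,.048,-3.074)"
```

```text
t 39.63 pos [0.573  0.0843 0.052 ] rpy [ 3.1414e+00  2.4000e-03 -3.0737e+00] w 0.0417 F [ 0.2 -0.2 -0.4] | move [0.05 0.02 0.16] 0.0 rows 0.1
```

Emit:
servo_tool --pt "0.05 0 0.1 0 1" --pt "0.05 0 0.16 0 1" --pt "0.05 0 0.16 0 1" --pt "0.05 0 0.16 0 0.28" --pt "0.05 0 0.16 0 0.28" --pt "0.05 0 0.16 0 0.28" --pt "0.05 0 -0.8 0 0.28" --pt "0.05 0 -2.2 0 0.28" --pt "0.05 0 -3.6 0 0.28" --pt "0.05 0 -5 0 0.28"

```text
time: 40.47
tool_pos: [0.5704, 0.0833, 0.1768]
ee_rot: [3.142, -0.001, -3.075]
wrist_force: [0.9, 0.0, -0.2]
width: 0.068
finger_force: 0.0
```

Emit:
servo_tool --pt "0.6 -0.6 -1 0 0.28" --pt "2 -1.5 -2 0 0.2" --pt "3.4 -2.8 -2 0 0.1" --pt "3.6 -3.4 -2 0 0" --pt "3.6 -3.4 -2 0 0" --pt "3.6 -3.4 -2 0 0" --pt "3.6 -3.4 -2 0 0" --pt "3.6 -3.4 -2 0 0" --pt "3.6 -3.4 -2 0 0"

```text
time: 41.22
tool_pos: [0.4871, -0.0065, 0.2251]
ee_rot: [3.141, -0.001, -3.073]
wrist_force: [-0.1, 0.3, 0.0]
width: 0.0937
finger_force: 0.0
```

```bash
python3 -c "
from h import *;go(.5,0,.23,-3.074)
o,s=snap('wrist','w9');a=s['image'][120:262,100:360];cv2.imwrite('pics/w9.png',cv2.resize(a,None,fx=3,fy=3,interpolation=cv2.INTER_CUBIC))"
```

```text
t 41.22 pos [ 0.4871 -0.0065  0.2251] rpy [ 3.1409e+00 -1.2000e-03 -3.0733e+00] w 0.0937 F [-0.1  0.3  0. ] | move [-0.53  0.22 -0.2 ] 0.01 rows 0.4
```

View pics/w9.png

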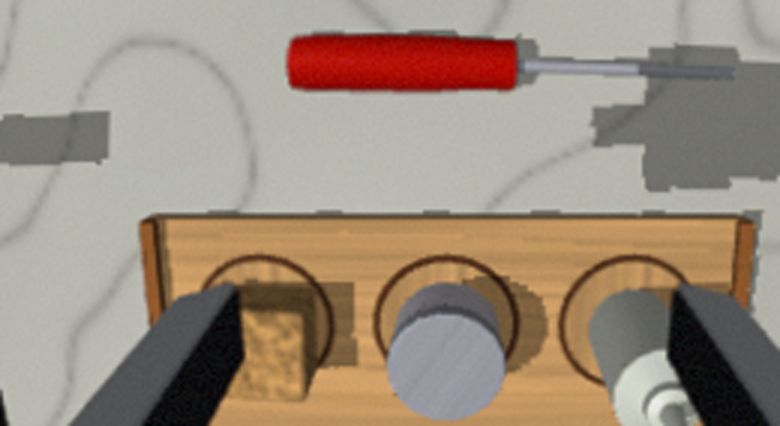

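Emit:
servo_tool --pt "-1.5 0.3 -1 0 0.28" --pt "-3 0.3 -1.8 0 0.28" --pt "-3.7 0.3 -1.8 0 0.28" --pt "-3.7 0.3 -1.8 0 0.28" --pt "-3.7 0.3 -1.8 0 0.28" --pt "-3.7 0.3 -1.8 0 0.28" --pt "-3.7 0.3 -1.8 0 0.28" --pt "-3.7 0.3 -1.8 0 0.28"

```text
time: 41.93
tool_pos: [0.5777, 0.0064, 0.2708]
ee_rot: [3.141, -0.0, -3.075]
wrist_force: [-0.1, 0.1, -0.2]
width: 0.0677
finger_force: 0.0
```

```bash
python3 - <<'E'
from h import *
from scipy.ndimage import map_coordinates as mc
from scipy.optimize import minimize
go(.58,0,.27,-3.074)
o,s=snap('wrist','w10')
p=np.load('caddy.npy')
th=np.deg2rad(np.arange(100,261,4));img=cv2.GaussianBlur(s['image'],(0,0),1.2).astype(float).sum(2)
def cost(p,r=.035):
    q=proj(s,pose(np.vstack([np.c_[-.018+r*np.cos(th),y+r*np.sin(th),0*th+.01] for y in(-.088,0,.088)]),*p),o);return mc(img,[q[:,1],q[:,0]],order=1).mean()
r=minimize(cost,p,method='Nelder-Mead',options=dict(initial_simplex=p+np.vstack([np.zeros(3),np.diag([.003,.003,.01])])));c=r.x;print(c,p,r.fun,cost(p));np.save('c10.npy',c)
t=np.linspace(0,2*np.pi,60)
circ=lambda y,r,z:np.c_[-.018+r*np.cos(t),y+r*np.sin(t),0*t+z]
box=lambda z:np.array([[x-.018,y-.088,z] for x,y in((-.022,-.025),(.022,-.025),(.022,.025),(-.022,.025))])
q0=proj(s,pose([[-.09,0,0]],*c),o)[0];x0=int(q0[0]-110);y0=int(q0[1]+5);k=3;print(x0,y0)
a=cv2.resize(s['image'][y0:y0+99,x0:x0+230],None,fx=k,fy=k,interpolation=cv2.INTER_CUBIC);b=a.copy()
for B in[circ(y,.035,.01) for y in(-.088,0,.088)]+[circ(.088,.021,.01),circ(.088,.021,.084),circ(0,.025,.01),circ(0,.026,.054),box(.01),box(.048)]:
    q=(proj(s,pose(B,*c),o)-[x0,y0]+.5)*k-.5
    cv2.polylines(b,[np.round(q).astype(int)],True,(255,255,0),1,cv2.LINE_AA)
cv2.imwrite('pics/w10.png',np.vstack([a,b]))
E
```

```text
t 41.93 pos [0.5777 0.0064 0.2708] rpy [ 3.1415e+00 -3.0000e-04 -3.0747e+00] w 0.0677 F [-0.1  0.1 -0.2] | move [-0.08 -0.26  0.03] -0.01 rows 0.2
[ 0.5931671  -0.00178478  0.06664613] [ 0.59311238 -0.00194107  0.06767233] 288.0392371025026 288.2886371870222
134 117
```

View pics/w10.png

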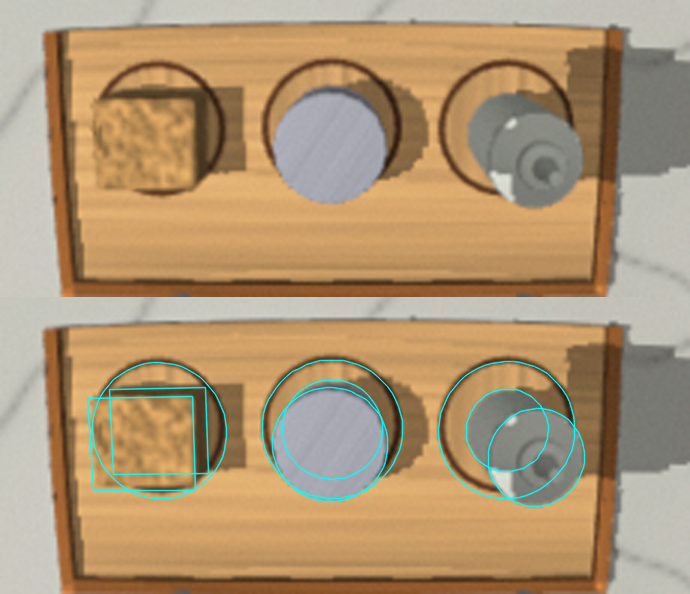

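The final view shows the cork (145,140), tin (330,146) and glue upright on their marks, each within about 1–2 mm of the overlaid model. I'm handing in.

```bash
python3 -c "
from bench import robot;print(robot.close_job())"
```

```text
the job is handed in; nothing more can be done
None
```

The job is handed in: the bar sits in the vise within about 1.5 mm of centre, and the glue, tin and cork are back upright on their marks within about 1–2 mm by the last camera views, after 42 of the 134 s; the judge's result was not shown.

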